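# Set the feeder gate with a spacer blade and charge the hopper

## Robot

A 7-joint arm with a two-finger parallel gripper is mounted at the origin on the work surface. World frame = base frame: x ahead of the robot, y to its left, z up, the work surface at z = 0. Lengths are in mm, angles in degrees, forces in N, time in s.
With the tool pointing down it reaches from about 375 to 925 mm from the base axis. Payload 3.1 kg.
Tool frame: the origin (TCP) lies on the centre line of the jaws, within the pads' length; the fingertips stand 8 mm ahead of it and the grasp point (between the pads) lies 11 mm behind it; z points along the fingers, y is the direction in which the jaws open and shut (so a half turn about z gives the same grasp; the last joint's range is limited). The gripper opens to 85 mm and grips with 20 to 120 N. Pads are 22 mm wide; open, the fingers measure 114 mm over their backs; the gripper's body (76 mm by 85 mm) begins 54 mm behind the grasp point. The pads swing forward as they close: fully open they stand 13 mm farther back than shut.
Start: joints at [-80.432, 21.939, 2.515, 91.553, -1.026, 66.532, -2.859], TCP at [170.092, 627.353, 212.969] pointing down, gripper open.
Joint ranges: [-149.38, 149.38], [-23.57, 123.04], [-84.95, 90], [0, 143.3], [-89.99, 269.99], [3.08, 112.72], [-163.45, 163.45]. Speed limits (degrees/s): [159.86, 159.86, 180, 180, 180, 180, 180].

## Interface

Orientations are given as [roll, pitch, yaw] about the fixed x, y, z axes, in that order (R = Rz(yaw) Ry(pitch) Rx(roll)).
In Python, from workcell import manip gives the robot as it stands. The module is installed in compiled form; this text tells all that it offers. Calls block until the motion is done:
- manip.move_ptp(position, orientation): joint-space move of the TCP to a pose.
- manip.movel(position, rot=None, rate=150, f_stop=None): straight line of the TCP; rot=None keeps the orientation; rate is the mean speed in mm/s. With f_stop (N) it stops when the force on the tool has changed by that much, and returns True; else False.
- manip.goto_joints(angles): joint-space move.
- manip.ungrasp() and manip.close(force=None): open the fingers fully, or close them until they stop; force is the grip in N (None keeps the last).
- manip.hold(seconds).
- manip.solve_ik(position, orientation): joint angles nearest the present ones, or None.
- manip.get_state(): the state.
- manip.get_image(name): name is "scene" or "top" or "wrist"; returns a dict with "img" (420x560x3 uint8, red, green, blue), "vfov" (degrees; the focal length in pixels is half the picture's height over the tangent of half this angle, whatever the lens; pixels are square), "cx", "cy" (the principal point, pixels), "dist" ([k1, k2, p1, p2, k3] as OpenCV has them; the pictures are not rectified), "R" (3x3) and "t" (3): a world point X has camera coordinates R X + t. Camera axes: x right, y down, z forward; pixel columns grow to the right and rows downward; lengths in mm; the calibration is good to about 2 mm. A picture is of the moment at which its call begins. There is no depth.
A pose or a line that the arm cannot do raises manip.Unreachable and nothing moves.
- manip.sign_off(): hands the job in, once; it reports no verdict.
Trained networks look in the newest picture that a camera, given by its name, has taken for a name from the list of things; names that differ only in an ending like _2 or _b are one class to them, and where a whole thing is asked for, a point or a joint stands for the part that bears it (a point fixed in the world has none). Each returns a list of dicts, best first, with "score" (0 to 1); they miss things now and then, are a little off and sometimes report something else, mostly with a low value. They report only what shows in the picture. A call takes as long as a camera call. They do not tell look-alikes from the thing itself.
- manip.search_frame(thing, camera): "location" ([x, y, z] in mm, in world coordinates, good to about 4 mm: the middle of the surface that is visible of it).
- manip.regions_of(thing, camera): "region" (420x560 bool, what is visible of it).
- manip.pinpoint(thing, camera): "location" ([x, y, z] in mm, in world coordinates, good to about 4 mm: a listed point, or the origin of a listed thing).
The state is a dict: "t": time; "q": joint angles; "qvel": joint speeds; "tau": joint torques, N m; "eef_pos": TCP position; "ee_rot": TCP orientation; "contact_force": force on the tool from outside, world axes, zero at the start; "moment": the same for the moment, N m; "opening": finger opening in mm.
Only numpy, scipy, OpenCV 4.12 (cv2) and the standard library are available. Lean on these libraries where they do the work, as an engineer would, in place of code of your own. Each camera call takes 0.05 s, during which the arm holds its last target.

## Task

First set the feeder's gate: lay the steel spacer blade flat on the feeder's tongue with its tip reaching under the gate and into the hopper, let go of it, press the gate down by its knob until you feel it rest on the blade, then draw the blade out and lay it back on its grey foam pad, leaving the gate as set. Then gather every loose choke from the bench into the black pour tray (which already holds two), carry the tray to the hopper and tip all the chokes in, and put the empty tray upright back on its rubber mat. Leave the other things on the bench alone.

Things in the scene. Friction and masses are not known exactly. Their poses are not given: they have to be found in the camera images.
- hopper: Fixed feeder: grey base 230 x 200 x 45 mm, open-topped aluminium hopper on it. Origin: centre of the underside, z up. Hopper inside: x -105..105, y -90..90 mm; walls 5 mm, sides and front (-y) end 125 mm above the bench, back (+y) 170 mm. Floor inside: level, 45 mm up, from the front to y = -25 mm, then sloping up to 90 mm at the back.
- tongue (a point): On the tongue's top face, under the middle of the gate plate; at x 0, y -98, z 45 mm of hopper, axes as the hopper's. The tongue is a flat steel ledge 70 mm wide (x -35..35) running out of the hopper to y = -117 mm from here. The gate plate (64 mm wide, 4 mm thick) hangs across it at y = 0, in front of a 60 mm wide opening in the hopper's front wall.
- gate (a joint): Height of the gate above the tongue, in m: the clear gap under the steel gate plate. 0 shut on the tongue, 0.030 at most; starts 0.014 to 0.026. Slides straight up and down, stiffly (about 3 N of friction) and stays where it is left. Resting on the spacer blade it reads about 0.006.
- gate_knob (a point): Centre of the top of the gate's upright black knob (18 mm diameter, 30 mm tall, 16 mm out in front of the gate plate): press it down from above, or pinch it to raise the gate. It is 83 mm above the gate's lower edge.
- blade: Spacer blade: flat steel strip 140 x 30 x 6 mm with an upright black handle block (30 mm along x, 14 mm thick across y, top 56 mm above the strip's underside) near one end; 90 g. Origin on the underside below the handle's centre; x along the strip to its tip at x = +120 mm, the other end at x = -20 mm. Lies on the foam pad at the start.
- blade_tip (a point): Middle of the spacer blade's tip end face (3 mm above the strip's underside).
- pad: Grey foam pad (fixed), 190 x 70 x 4 mm, the blade's place. Origin at the centre of its underside, x along its length. The blade lies centred on it when the handle is 50 mm from the pad's centre.
- tray: Black open-topped pour tray, about 180 g empty, 150 mm wide (x); 5 mm walls, 40 mm high, on the -x, +x and -y sides. Origin on its underside. The level floor (5 mm thick) runs from y = -50 to 50 mm, then a lip rises at 20 degrees towards +y: tip this +y side down by about 70 degrees and the chokes pour over it. Starts upright on the mat, choke1 and choke2 in it.
- tray_handle (a point): Top centre of the tray's handle, an upright fin on its -y side (at x 0, y -62, z 95 mm of tray): 70 mm long along the tray's x, 14 mm thick along its y. It stands 55 mm above the wall beside it.
- tray_lip (a point): Middle of the tray's free pouring edge (x 0, y 84, z 18 mm of tray).
- mat: Black rubber mat (fixed), 190 x 200 x 3 mm, the tray's place. Origin at the centre of its underside.
- choke1: Power choke: two square dark-grey ferrite flanges with a bare copper winding between them; overall a 60 x 30 x 30 mm bar, about 50 g. Origin at its centre, x along its 60 mm length. All six chokes are alike. Starts in the tray.
- choke2: Power choke: two square dark-grey ferrite flanges with a bare copper winding between them; overall a 60 x 30 x 30 mm bar, about 50 g. Origin at its centre, x along its 60 mm length. All six chokes are alike. Starts in the tray.
- choke3: Power choke: two square dark-grey ferrite flanges with a bare copper winding between them; overall a 60 x 30 x 30 mm bar, about 50 g. Origin at its centre, x along its 60 mm length. All six chokes are alike. Starts lying on the bench, at any yaw; may be absent.
- choke4: Power choke: two square dark-grey ferrite flanges with a bare copper winding between them; overall a 60 x 30 x 30 mm bar, about 50 g. Origin at its centre, x along its 60 mm length. All six chokes are alike. Starts lying on the bench, at any yaw; may be absent.
- choke5: Power choke: two square dark-grey ferrite flanges with a bare copper winding between them; overall a 60 x 30 x 30 mm bar, about 50 g. Origin at its centre, x along its 60 mm length. All six chokes are alike. Starts lying on the bench, at any yaw; may be absent.
- choke6: Power choke: two square dark-grey ferrite flanges with a bare copper winding between them; overall a 60 x 30 x 30 mm bar, about 50 g. Origin at its centre, x along its 60 mm length. All six chokes are alike. Starts lying on the bench, at any yaw; may be absent.
- flux_bottle: Bystander: blue bottle, 48 mm diameter, 130 mm tall.
- solder_reel: Bystander: steel reel, 64 mm diameter, 40 mm tall.
- driver: Bystander: screwdriver lying at the far side.
Not all that is in view belongs to the job. Leave any pink look-alike of the choke4 alone.

How it is judged (in metres and radians):
On the way, in this order (a step that is already met when the one before it is completed fails the run):
1. the blade's tip is in the hopper, under the gate, and the gate has been pressed down onto it (value of joint gate between 0.0045 and 0.0085 m and x of blade_tip in the frame of hopper between -0.035 and 0.035 m and y of blade_tip in the frame of hopper between -0.088 and 0 m and z of blade_tip in the frame of hopper between 0.043 and 0.056 m), for 0.2 s.
2. the blade has been drawn out clear of the gate, and the gate stays at the blade's thickness (value of joint gate between 0.0045 and 0.0085 m and horizontal distance between blade_tip and gate_knob above 0.04 m and not (x of blade_tip in the frame of hopper between -0.11 and 0.11 m and y of blade_tip in the frame of hopper between -0.105 and 0.1 m)), for 0.2 s.
3. every choke is in the tray (x of choke1 in the frame of tray between -0.072 and 0.072 m and y of choke1 in the frame of tray between -0.055 and 0.085 m and z of choke1 in the frame of tray between 0.01 and 0.085 m and x of choke2 in the frame of tray between -0.072 and 0.072 m and y of choke2 in the frame of tray between -0.055 and 0.085 m and z of choke2 in the frame of tray between 0.01 and 0.085 m and x of choke3 in the frame of tray between -0.072 and 0.072 m and y of choke3 in the frame of tray between -0.055 and 0.085 m and z of choke3 in the frame of tray between 0.01 and 0.085 m and x of choke4 in the frame of tray between -0.072 and 0.072 m and y of choke4 in the frame of tray between -0.055 and 0.085 m and z of choke4 in the frame of tray between 0.01 and 0.085 m and x of choke5 in the frame of tray between -0.072 and 0.072 m and y of choke5 in the frame of tray between -0.055 and 0.085 m and z of choke5 in the frame of tray between 0.01 and 0.085 m and x of choke6 in the frame of tray between -0.072 and 0.072 m and y of choke6 in the frame of tray between -0.055 and 0.085 m and z of choke6 in the frame of tray between 0.01 and 0.085 m and angle between tray's own z axis and vertical below 0.35 rad), for 0.2 s.
4. the tray is tipped at the hopper and its chokes fall in (angle between tray's own z axis and vertical above 0.6 rad and horizontal distance between tray and hopper below 0.26 m and ((x of choke1 in the frame of hopper between -0.105 and 0.105 m and y of choke1 in the frame of hopper between -0.09 and 0.09 m and z of choke1 in the frame of hopper between 0.05 and 0.135 m) or (x of choke2 in the frame of hopper between -0.105 and 0.105 m and y of choke2 in the frame of hopper between -0.09 and 0.09 m and z of choke2 in the frame of hopper between 0.05 and 0.135 m) or (x of choke3 in the frame of hopper between -0.105 and 0.105 m and y of choke3 in the frame of hopper between -0.09 and 0.09 m and z of choke3 in the frame of hopper between 0.05 and 0.135 m) or (x of choke4 in the frame of hopper between -0.105 and 0.105 m and y of choke4 in the frame of hopper between -0.09 and 0.09 m and z of choke4 in the frame of hopper between 0.05 and 0.135 m) or (x of choke5 in the frame of hopper between -0.105 and 0.105 m and y of choke5 in the frame of hopper between -0.09 and 0.09 m and z of choke5 in the frame of hopper between 0.05 and 0.135 m) or (x of choke6 in the frame of hopper between -0.105 and 0.105 m and y of choke6 in the frame of hopper between -0.09 and 0.09 m and z of choke6 in the frame of hopper between 0.05 and 0.135 m))), for 0.1 s.
At the end, for the whole second after the job is handed in: Every choke at rest inside the hopper; gate 4.5 to 8.5 mm above the tongue; tray upright on its mat, origin within 45 mm of its centre; blade flat along its pad (within 0.4 rad), tip within 110 mm and handle within 90 mm of the pad's centre; all at rest (x of choke1 in the frame of hopper between -0.105 and 0.105 m and y of choke1 in the frame of hopper between -0.09 and 0.09 m and z of choke1 in the frame of hopper between 0.05 and 0.135 m and x of choke2 in the frame of hopper between -0.105 and 0.105 m and y of choke2 in the frame of hopper between -0.09 and 0.09 m and z of choke2 in the frame of hopper between 0.05 and 0.135 m and x of choke3 in the frame of hopper between -0.105 and 0.105 m and y of choke3 in the frame of hopper between -0.09 and 0.09 m and z of choke3 in the frame of hopper between 0.05 and 0.135 m and x of choke4 in the frame of hopper between -0.105 and 0.105 m and y of choke4 in the frame of hopper between -0.09 and 0.09 m and z of choke4 in the frame of hopper between 0.05 and 0.135 m and x of choke5 in the frame of hopper between -0.105 and 0.105 m and y of choke5 in the frame of hopper between -0.09 and 0.09 m and z of choke5 in the frame of hopper between 0.05 and 0.135 m and x of choke6 in the frame of hopper between -0.105 and 0.105 m and y of choke6 in the frame of hopper between -0.09 and 0.09 m and z of choke6 in the frame of hopper between 0.05 and 0.135 m and value of joint gate between 0.0045 and 0.0085 m and horizontal distance between tray and mat below 0.045 m and angle between tray's own z axis and vertical below 0.1 rad and height (world z) of each of tray, blade below 0.012 m and linear speed of each of tray, blade below 0.03 m/s and horizontal distance between blade and pad below 0.09 m and horizontal distance between blade_tip and pad below 0.11 m and angle between the x axis of blade and the x axis of pad, either way round below 0.4 rad and angle between blade's own z axis and vertical below 0.15 rad and linear speed of each of choke1, choke2, choke3, choke4, choke5, choke6 below 0.05 m/s); the robot touches nothing.
It fails at once if a choke gets into the hopper while the gate is not yet set (gap over 12 mm) (value of joint gate above 0.012 m and ((x of choke1 in the frame of hopper between -0.105 and 0.105 m and y of choke1 in the frame of hopper between -0.09 and 0.09 m and z of choke1 in the frame of hopper between 0.05 and 0.135 m) or (x of choke2 in the frame of hopper between -0.105 and 0.105 m and y of choke2 in the frame of hopper between -0.09 and 0.09 m and z of choke2 in the frame of hopper between 0.05 and 0.135 m) or (x of choke3 in the frame of hopper between -0.105 and 0.105 m and y of choke3 in the frame of hopper between -0.09 and 0.09 m and z of choke3 in the frame of hopper between 0.05 and 0.135 m) or (x of choke4 in the frame of hopper between -0.105 and 0.105 m and y of choke4 in the frame of hopper between -0.09 and 0.09 m and z of choke4 in the frame of hopper between 0.05 and 0.135 m) or (x of choke5 in the frame of hopper between -0.105 and 0.105 m and y of choke5 in the frame of hopper between -0.09 and 0.09 m and z of choke5 in the frame of hopper between 0.05 and 0.135 m) or (x of choke6 in the frame of hopper between -0.105 and 0.105 m and y of choke6 in the frame of hopper between -0.09 and 0.09 m and z of choke6 in the frame of hopper between 0.05 and 0.135 m))).
It fails at once if a bystander (bottle, solder reel, screwdriver) is moved more than 50 mm (distance of any of flux_bottle, solder_reel, driver from where it was at the start of the episode above 0.05 m).
Of choke3, choke4, choke5, choke6 only 2 to 4 are there at a start; the rules pass over those that are not, and their reading is None.
At some moment in a run one of blade, choke1, choke2, choke3, choke4, choke5, choke6 may be knocked a few centimetres aside while the robot is not near it.
It also fails if it takes over 210 s, if anything falls off the work surface, if the arm or the gripper's body presses on something with over 40 N, if the wrist force passes 120 N, or if a joint passes its speed limit or range.

## Working session

There is one attempt and no reset: what is moved stays moved. The work goes in short steps, each a Python script; the robot and the scene stay as the last script left them, time stands still between calls to the robot, and variables do not carry over. Pictures are saved under pics/ and viewed, and the job is handed in when it is done.

```bash
mkdir -p pics; ls; cat > h.py <<'E'
import numpy as np, cv2
from workcell import manip as m
def snap(cam,fn=None):
    d=m.get_image(cam)
    if fn: cv2.imwrite('pics/'+fn,cv2.cvtColor(d['img'],cv2.COLOR_RGB2BGR))
    return d
def K(d):
    f=d['img'].shape[0]/2/np.tan(np.radians(d['vfov'])/2)
    return np.array([[f,0,d['cx']],[0,f,d['cy']],[0,0,1.]])
def px2w(d,uv,z):
    uv=np.array(uv,float).reshape(-1,1,2)
    n=cv2.undistortPoints(uv,K(d),np.array(d['dist'],float)).reshape(-1,2)
    R=np.array(d['R']);t=np.array(d['t']);C=-R.T@t
    r=np.c_[n,np.ones(len(n))]@R
    s=(z-C[2])/r[:,2]
    return C+r*s[:,None]
def w2px(d,P):
    R=np.array(d['R']);t=np.array(d['t'],float)
    return cv2.projectPoints(np.array(P,float).reshape(-1,1,3),cv2.Rodrigues(R)[0],t,K(d),np.array(d['dist'],float))[0].reshape(-1,2)
E
python3 - <<'E'
from h import *
np.set_printoptions(precision=1,suppress=True)
s=m.get_state();print(s['t'],s['eef_pos'],s['ee_rot'],s['opening'])
for c in ['scene','top','wrist']:
    d=snap(c,f'a_{c}.png');R=np.array(d['R']);print(c,-R.T@d['t'],R[2],d['vfov'])
for c in ['scene','top']:
  for n in ['hopper','tongue','gate_knob','blade','blade_tip','pad','tray','tray_handle','tray_lip','mat','choke3','flux_bottle','solder_reel','driver']:
    r=m.pinpoint(n,c)
    print(c,n,[(np.round(x['location']),round(x['score'],2)) for x in r][:8])
E
```

```text
pics
0.0 [169.9 626.4 211.6] [-179.8    0.   164.8] 85.13930926406218
scene [ 943.8 -677.1  886.3] [-0.4  0.6 -0.7] 50.58075100218118
top [ 525.8  -79.9 1018.6] [ 0. -0. -1.] 50.93281064563982
wrist [ 94.9 648.5 373.2] [ 0.3 -0.1 -1. ] 68.95775096437893
scene hopper [(array([491., 293.,  -4.]), 0.64)]
scene tongue [(array([508., 194.,  43.]), 0.83)]
scene gate_knob [(array([513., 178., 154.]), 0.91)]
scene blade [(array([684., -86.,   5.]), 0.82), (array([ 539., -256.,   22.]), 0.23)]
scene blade_tip [(array([674.,  38.,   3.]), 0.58), (array([ 527., -409.,   98.]), 0.19)]
scene pad [(array([669., -36.,   1.]), 0.96)]
scene tray [(array([ 537., -337.,    3.]), 0.7), (array([674.,  41.,   3.]), 0.18)]
scene tray_handle [(array([ 528., -408.,   99.]), 0.91), (array([ 534., -339.,    5.]), 0.22)]
scene tray_lip [(array([ 539., -261.,   22.]), 0.61)]
scene mat []
scene choke3 [(array([ 564., -369.,   20.]), 0.84), (array([345., -90.,  14.]), 0.72), (array([554., -28.,  18.]), 0.6), (array([428., -37.,  18.]), 0.59), (array([ 543., -161.,   18.]), 0.59), (array([ 440., -132.,   18.]), 0.5
[... 491 characters left out ...]
ray([ 708., -319.,    3.]), 0.72), (array([ 535., -343.,    2.]), 0.29)]
top tray [(array([ 538., -343.,    2.]), 0.66)]
top tray_handle [(array([ 534., -404.,   99.]), 0.84)]
top tray_lip [(array([ 535., -258.,   17.]), 0.95)]
top mat []
top choke3 [(array([ 569., -372.,   20.]), 0.88), (array([552., -27.,  14.]), 0.83), (array([ 503., -326.,   22.]), 0.82), (array([424., -29.,  19.]), 0.82), (array([343., -91.,  15.]), 0.7), (array([ 542., -161.,   17.]), 0.64), (array([ 448., -134.,   18.]), 0.61)]
top flux_bottle [(array([ 708., -321.,    1.]), 0.75), (array([ 568., -369.,   22.]), 0.23)]
top solder_reel [(array([ 356., -203.,    2.]), 0.74)]
top driver [(array([800., 100.,   5.]), 0.8)]
```

View pics/a_scene.png

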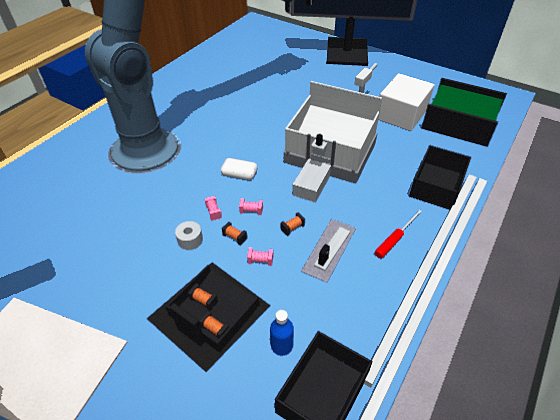

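View pics/a_top.png

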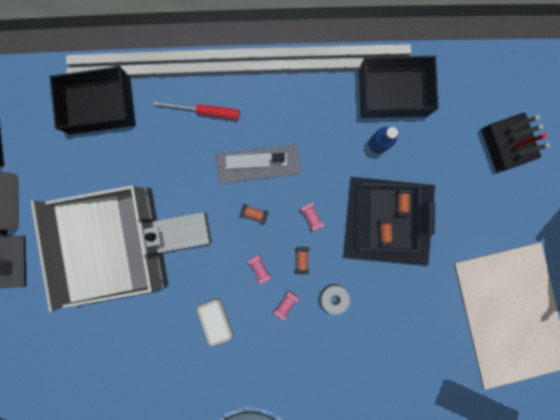

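View pics/a_wrist.png

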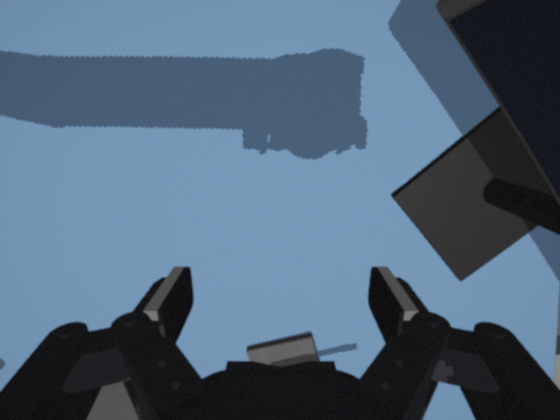

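```bash
python3 - <<'E'
from h import *
d=snap('top')
im=cv2.cvtColor(d['img'],cv2.COLOR_RGB2BGR)
a=cv2.resize(im[120:290,110:310],None,fx=4,fy=4,interpolation=cv2.INTER_CUBIC)[:600]
cv2.imwrite('pics/b1.png',a)
a=cv2.resize(im[160:280,330:450],None,fx=5,fy=5,interpolation=cv2.INTER_CUBIC)
cv2.imwrite('pics/b2.png',np.clip(a*1.8,0,255).astype(np.uint8))
def rect(n,z):
    for r in m.regions_of(n,'top')[:8]:
        mk=r['region'].astype(np.uint8)
        c=max(cv2.findContours(mk,0,2)[0],key=cv2.contourArea)
        P=px2w(d,c.reshape(-1,2),z)[:,:2].astype(np.float32)
        rc=cv2.minAreaRect(P); print(n,z,np.round(r['score'],2),np.round(rc[0],1),np.round(rc[1],1),round(rc[2],1),mk.sum())
rect('hopper',125);rect('tongue',45);rect('gate',100);rect('blade',6);rect('pad',4);rect('tray',30);rect('choke3',25);rect('mat',3)
E
```

```text
hopper 125 0.65 [505.  235.1] [228.5 353.9] 9.1 14650
tongue 45 0.76 [502.6 262.2] [247.2 386.1] 8.7 14560
gate 100 0.59 [510.3 184.8] [64.  37.6] 8.3 444
blade 6 0.6 [677.5 -34.8] [ 32.2 139.8] 2.2 818
pad 4 0.89 [670.1 -37.1] [ 70.  189.8] 5.9 1646
pad 4 0.72 [ 355.5 -206.5] [68.2 61.6] 43.4 635
tray 30 0.76 [ 537.1 -345.4] [181.2 151. ] 88.1 4076
tray 30 0.64 [501.4 268.7] [253.2 392.2] 8.8 14792
choke3 25 0.86 [429.8 -35.7] [60.1 30.1] 26.2 322
choke3 25 0.85 [ 502.7 -323.9] [65.4 34.5] 3.1 379
choke3 25 0.79 [ 447.5 -132.2] [29.3 58.4] 88.3 341
choke3 25 0.77 [ 543.1 -157.3] [60.4 32.3] 25.9 336
choke3 25 0.76 [348.1 -94. ] [32.4 61.2] 53.1 334
choke3 25 0.74 [555.5 -26.9] [60.5 27.9] 72.0 299
choke3 25 0.71 [ 569.4 -365.7] [36.5 59. ] 88.4 353
mat 3 0.6 [ 529.1 -337.4] [201.1 191.8] 83.6 2281
```

View pics/b1.png

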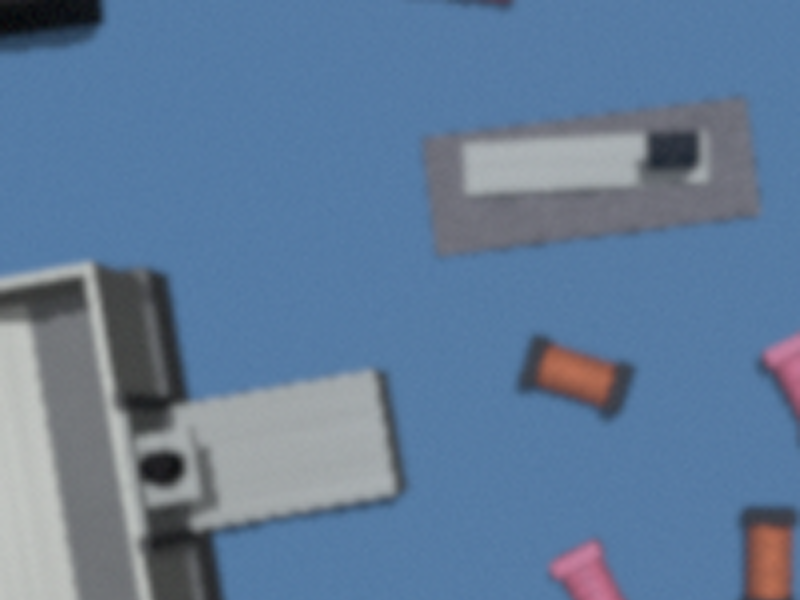

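View pics/b2.png

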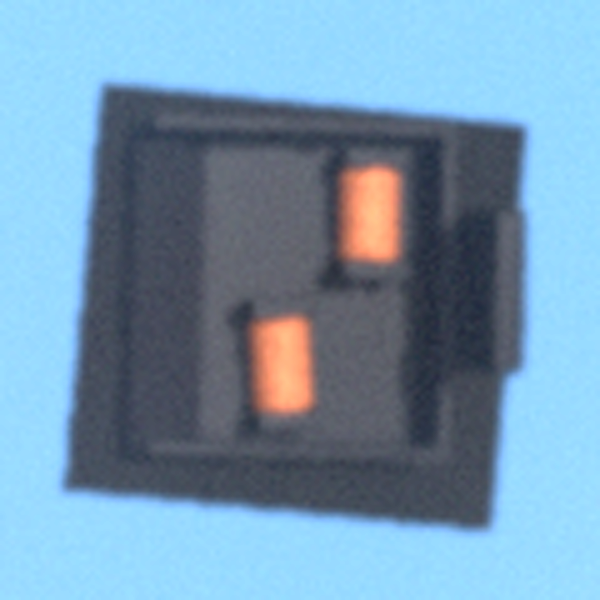

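```bash
cat >> h.py <<'E'
def Rz(a): a=np.radians(a);return np.array([[np.cos(a),-np.sin(a),0],[np.sin(a),np.cos(a),0],[0,0,1]])
def frame(o,yaw): 
    o=np.array(o,float); return lambda p: o+np.atleast_2d(np.array(p,float))@Rz(yaw).T
def overlay(im,d,polys):
    for p in polys:
        cv2.polylines(im,[np.round(w2px(d,p)*16).astype(np.int32).reshape(-1,1,2)],True,(0,0,255),1,cv2.LINE_AA,4)
    return im
def hop_polys(F,g=.02):
    return [F([(-110,-95,125),(110,-95,125),(110,95,125),(-110,95,125)]),F([(-35,-90,45),(35,-90,45),(35,-215,45),(-35,-215,45)]),
     F([(-115,-100,0),(115,-100,0),(115,100,0),(-115,100,0)]),F([(-105,90,170),(105,90,170),(110,95,170),(-110,95,170)])]
E
python3 - <<'E'
from h import *
d=snap('top')
P=px2w(d,[(205,213),(210.7,242.5)],45);print(P, np.linalg.norm(P[0]-P[1]))
v=P[0]-P[1];yaw=np.degrees(np.arctan2(v[1],v[0]));print('yaw',yaw)
yaw=9.0
c=P.mean(0)[:2]; o=c-(Rz(yaw)@[0,-215,0])[:2];print(o)
F=frame([*o,0],yaw)
for cam in ['top','scene']:
    d=snap(cam);im=overlay(cv2.cvtColor(d['img'],cv2.COLOR_RGB2BGR).copy(),d,hop_polys(F))
    T=frame([537,-341,0],-2.3)
    im=overlay(im,d,[T([(-75,-55,40),(75,-55,40),(75,50,40),(-75,50,40)]),T([(-35,-69,95),(35,-69,95),(35,-55,95),(-35,-55,95)]),T([(-75,84,18),(75,84,18)])])
    B=frame([679,-85,4],92.5)
    im=overlay(im,d,[B([(-20,-15,6),(120,-15,6),(120,15,6),(-20,15,6)]),B([(-15,-7,56),(15,-7,56),(15,7,56),(-15,7,56)])])
    for (x,y,a) in [(555,-27,162),(447.5,-132,-2)]:
        C=frame([x,y,0],a); im=overlay(im,d,[C([(-30,-15,30),(30,-15,30),(30,15,30),(-30,15,30)])])
    if cam=='top': im=im[120:320,30:450]
    else: im=im[60:360,140:420]
    cv2.imwrite(f'pics/c_{cam}.png',cv2.resize(im,None,fx=1.9 if cam=='top' else 2,fy=1.9 if cam=='top' else 2,interpolation=cv2.INTER_CUBIC))
E
```

```text
[[558.68127357  79.02278894  45.        ]
 [493.21604212  67.9864279   45.        ]] 66.3889884974087
yaw 9.569149772667403
[492.31524787 285.85760165]
```

View pics/c_top.png

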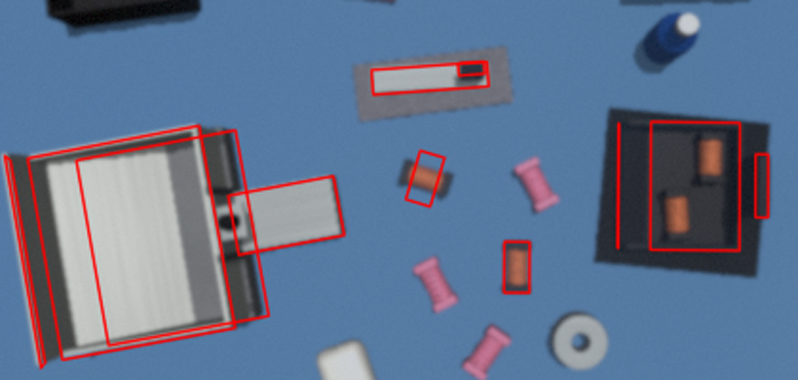

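View pics/c_scene.png

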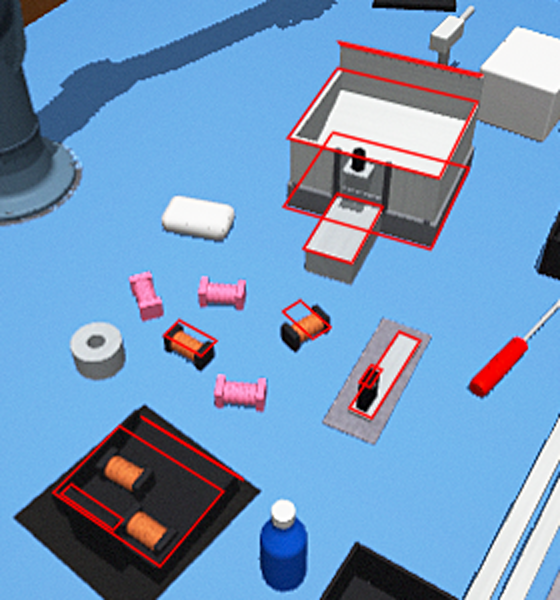

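```bash
python3 - <<'E'
from h import *
np.set_printoptions(precision=0,suppress=True,linewidth=150)
F=frame([492.5,288,0],9.3)
def t(n,p,o):
    q=m.solve_ik(list(map(float,np.ravel(p))),list(map(float,o))); print(n,o,None if q is None else np.array(q))
for y in (92.5,-87.5): t('blade',(679,-85,31),(180,0,y))
for y in (99.3,-80.7):
    t('ins',F((0,-182,72)),(180,0,y)); t('pre',F((0,-250,76)),(180,0,y));t('knob',F((0,-114,130)),(180,0,y))
    t('knobX',F((0,-114,130)),(180,0,y+90))
for y in (72-180,72,-2,178): t('choke',(555,-27,12),(180,0,y))
for y in (-2,178): t('chB',(447,-132,12),(180,0,y)); t('handle',(534,-403,64),(180,0,y));t('hi',(534,-403,264),(180,0,y))
# pour poses: tray yaw psi; tilt th. tool in tray: Rx(180)Rz(0/180)
from scipy.spatial.transform import Rotation as Ro
for psi in range(-180,180,15):
  for flip in (0,180):
    ok=[]
    for th in (0,30,50,70,80):
        Rt=Ro.from_euler('z',psi,degrees=True)*Ro.from_euler('x',-th,degrees=True)
        # lip at: hopper centre minus 10mm
        lip=np.array([495,280,160.])
        o=lip-Rt.apply([0,84,18]); tcp=o+Rt.apply([0,-62,64])
        rt=(Rt*Ro.from_euler('z',flip,degrees=True)*Ro.from_euler('x',180,degrees=True)).as_euler('xyz',degrees=True)
        ok.append(m.solve_ik(list(map(float,tcp)),list(map(float,rt))))
    print(psi,flip,[0 if q is None else 1 for q in ok], '' if ok[3] is None else np.array(ok[3]))
E
```

```text
blade (180, 0, 92.5) [-24.  43.  39.  95. -32.  54.  29.]
blade (180, 0, -87.5) [ -42.   70.   78.   95.  -70.   77. -129.]
ins (180, 0, 99.3) [-45.  22.  33. 115. -17.  47.   8.]
pre (180, 0, 99.3) [-42.  23.  40. 115. -20.  48.  18.]
knob (180, 0, 99.3) [-51.  17.  32. 112. -11.  54.  -4.]
knobX (180, 0, 189.3) [-43.  16.  22. 112.  -7.  53.  82.]
ins (180, 0, -80.7) [ -74.   51.   79.  116.  -57.   65. -139.]
pre (180, 0, -80.7) [ -66.   50.   79.  116.  -56.   65. -133.]
knob (180, 0, -80.7) [ 33.  35. -71. 109.  37.  64. 137.]
knobX (180, 0, 9.299999999999997) [-58.  19.  41. 113. -15.  54. -91.]
choke (180, 0, -108) [ 46.  43. -59. 110.  46.  55. 126.]
choke (180, 0, 72) [-37.  35.  44. 114. -34.  45.   8.]
choke (180, 0, -2) [-45.  41.  55. 114. -45.  49. -57.]
choke (180, 0, 178) [-33.  32.  38. 114. -29.  43. 110.]
chB (180, 0, -2) [-24.  25.  41. 126. -26.  38. -57.]
handle (180, 0, -2) [-10.  53.  66.  97. -53.  66. -21.]
hi (180, 0, -2) [-10.  36.  66.  87. -33.  78. -34.]
chB (180, 0, 178) [-20.  23.  35. 126. -22.  37. 119.]
handle (180, 0, 178) [ 41.  33. -10.  94.   7
[... 1614 characters left out ...]
6. 119.  69.  81.  47.]
75 0 [1, 1, 1, 1, 1] [ -65.    6.   -3.  129.   81.   71. -132.]
75 180 [1, 1, 1, 1, 1] [-74.   6.   6. 130.  80.  70.  48.]
90 0 [1, 1, 1, 1, 1] [ -41.   -2.  -23.  137.   94.   57. -132.]
90 180 [1, 1, 1, 1, 1] [-73.  -3.   9. 139.  94.  58.  48.]
105 0 [1, 1, 1, 1, 0] [  -3.  -11.  -47.  143.  118.   33. -145.]
105 180 [1, 1, 1, 0, 0] 
120 0 [1, 1, 1, 0, 0] 
120 180 [1, 1, 1, 0, 0] 
135 0 [1, 1, 1, 0, 0] 
135 180 [1, 1, 1, 0, 0] 
150 0 [1, 1, 1, 1, 1] [  2.  -2. -10. 137. 257.  50. 133.]
150 180 [1, 1, 1, 1, 1] [  2.  -2. -10. 137. 257.  50. -47.]
165 0 [1, 1, 1, 1, 1] [ 43.  11. -47. 127. -82.  57. 130.]
165 180 [1, 1, 1, 1, 1] [-25.   6.  24. 130. -88.  66. -48.]
```

```bash
python3 - <<'E'
from h import *
np.set_printoptions(precision=1,suppress=True)
m.move_ptp([500,180,330],[180,0,99.3])
d=snap('wrist','d_w1.png')
for n in ['tongue','gate_knob','hopper']:print(n,m.pinpoint(n,'wrist'))
m.move_ptp([679,-85,180],[180,0,92.5])
d=snap('wrist','d_w2.png')
for n in ['blade','blade_tip','pad']:print(n,m.pinpoint(n,'wrist'))
d=snap('top')
for r in m.regions_of('blade','top')[:2]:
    c=max(cv2.findContours(r['region'].astype(np.uint8),0,2)[0],key=cv2.contourArea)
    print(cv2.minAreaRect(px2w(d,c.reshape(-1,2),8)[:,:2].astype(np.float32)))
print(m.get_state()['t'],m.get_state()['eef_pos'])
E
```

```text
tongue [{'location': [506.3, 197.3, 47.8], 'score': 0.95}, {'location': [493.0, 288.2, -2.4], 'score': 0.58}]
gate_knob [{'location': [508.2, 170.0, 149.0], 'score': 0.74}]
hopper [{'location': [494.1, 293.1, -0.8], 'score': 0.6}]
blade [{'location': [677.3, -85.1, 4.1], 'score': 0.57}]
blade_tip [{'location': [675.3, 35.9, 6.3], 'score': 0.72}]
pad [{'location': [666.3, -36.9, -0.5], 'score': 0.87}]
((528.8207397460938, -336.06329345703125), (198.28533935546875, 188.25343322753906), 82.93478393554688)
6.0167 [679.3 -83.6 180.7]
```

View pics/d_w1.png

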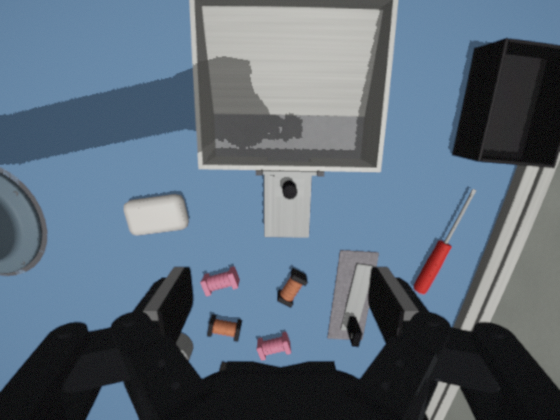

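View pics/d_w2.png

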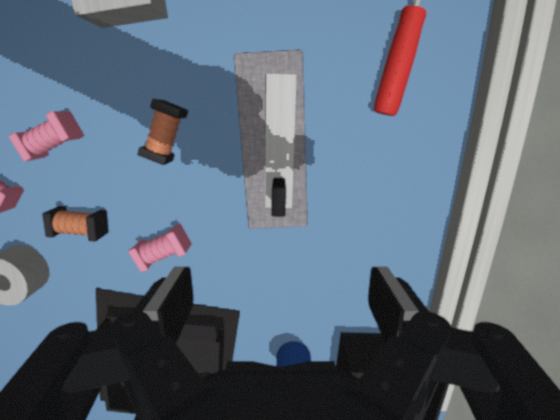

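```bash
python3 - <<'E'
from h import *
np.set_printoptions(precision=1,suppress=True)
d=snap('wrist')
im=cv2.cvtColor(d['img'],cv2.COLOR_RGB2BGR)
B=frame([678,-85,4],92.2)
im=overlay(im,d,[B([(-20,-15,6),(120,-15,6),(120,15,6),(-20,15,6)]),B([(-15,-7,56),(15,-7,56),(15,7,56),(-15,7,56)])])
cv2.imwrite('pics/e1.png',cv2.resize(im[40:240,180:380],None,fx=3,fy=3,interpolation=cv2.INTER_CUBIC))
P=px2w(d,[(266,74),(296,74),(292,208),(266,208)],10);print(P)
E
```

```text
[[ 659.5   33.6   10. ]
 [ 689.7   35.    10. ]
 [ 693.5 -106.1   10. ]
 [ 664.  -107.4   10. ]]
```

View pics/e1.png

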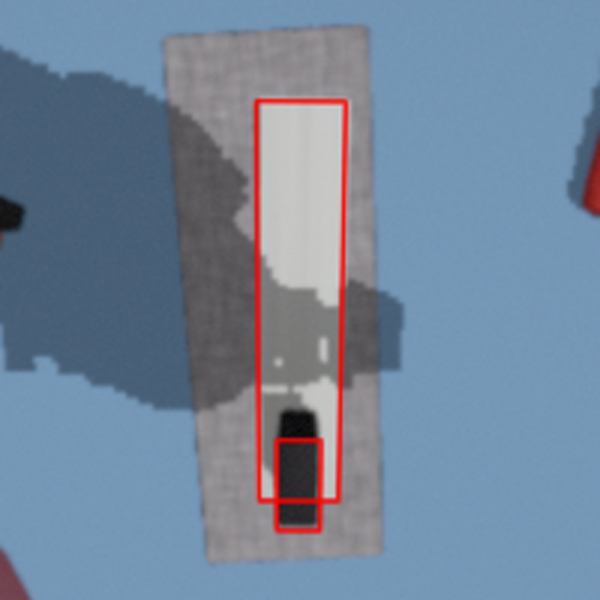

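```bash
python3 - <<'E'
from h import *
np.set_printoptions(precision=1,suppress=True)
m.movel([677.7,-85,70],[180,0,92.2],rate=120)
m.movel([677.7,-85,33],[180,0,92.2],rate=60,f_stop=15)
print(m.get_state()['eef_pos'],m.get_state()['contact_force'])
m.close(60);s=m.get_state();print(s['opening'],s['eef_pos'],s['contact_force'])
m.movel([677.7,-85,140],rate=80)
s=m.get_state();print(s['opening'],s['eef_pos'],s['contact_force'])
# go to pre-insert
F=frame([492.5,288,0],9.3)
p=F((0,-262,130))[0]
m.movel([float(x) for x in p],[180,0,99.3],rate=150)
s=m.get_state();print(s['opening'],s['eef_pos'],s['ee_rot'],s['t'])
snap('wrist','f1.png');snap('scene','f1s.png')
for c in('wrist','scene','top'):
    if c=='top':snap('top','f1t.png')
    for n in('blade','blade_tip','gate_knob'):print(c,n,m.pinpoint(n,c)[:1])
E
```

```text
[677.8 -85.2  33. ] [ 0.5 -0.1 -0.7]
11.996261431268714 [678.1 -85.   33.4] [0.3 1.  1.2]
11.71646030403508 [677.1 -84.9 139.2] [-0.  -0.9 -1. ]
12.167635249091546 [535.7  28.6 130.4] [179.9   0.   99.2] 11.425
wrist blade [{'location': [534.8, 29.8, 104.5], 'score': 0.56}]
wrist blade_tip [{'location': [518.3, 142.3, 100.0], 'score': 0.9}]
wrist gate_knob [{'location': [669.0, -33.4, -0.7], 'score': 0.7}]
scene blade [{'location': [541.3, 26.3, 100.3], 'score': 0.83}]
scene blade_tip [{'location': [514.0, 150.7, 103.5], 'score': 0.78}]
scene gate_knob [{'location': [509.4, 177.7, 151.9], 'score': 0.7}]
top blade []
top blade_tip []
top gate_knob [{'location': [512.8, 176.5, 149.2], 'score': 0.43}]
```

View pics/f1.png

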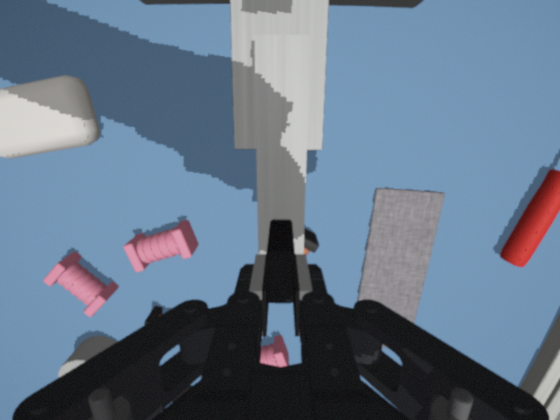

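View pics/f1s.png

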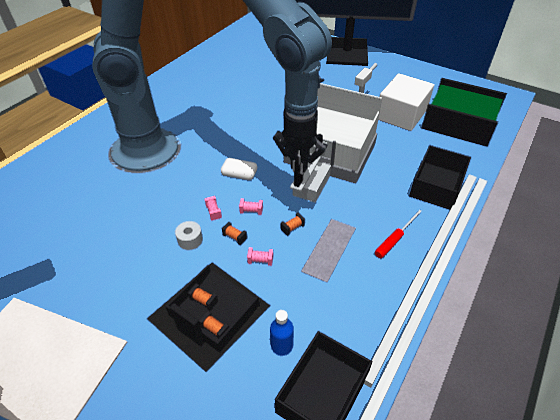

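```bash
python3 - <<'E'
from h import *
np.set_printoptions(precision=1,suppress=True)
d=snap('wrist')
F=frame([492.5,288,0],9.3)
inv=lambda P:(P-[492.5,288,0])@Rz(9.3)
im=cv2.cvtColor(d['img'],cv2.COLOR_RGB2BGR).copy()
s=m.get_state()
B=frame([*s['eef_pos'][:2],101],s['ee_rot'][2])
im=overlay(im,d,hop_polys(F)[1:2]+[B([(15,-15,6),(120,-15,6),(120,15,6),(15,15,6)])])
cv2.imwrite('pics/g1.png',cv2.resize(im[0:270,150:420],None,fx=2.2,fy=2.2,interpolation=cv2.INTER_CUBIC))
print('tip',inv(px2w(d,[(253,35),(308,35)],107)))
print('tongue',inv(px2w(d,[(235,150),(322.5,150)],45)))
E
```

```text
tip [[ -14.9 -141.5  107. ]
 [  15.  -141.6  107. ]]
tongue [[ -36.3 -210.5   45. ]
 [  33.5 -210.5   45. ]]
```

View pics/g1.png

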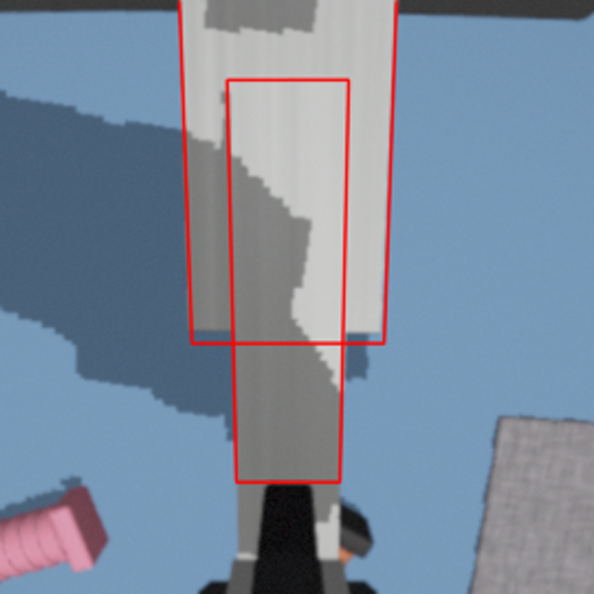

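```bash
sed -i '$a HO=[490.5,292.2,0];HY=9.3\nF=frame(HO,HY)\nL=lambda p:[float(v) for v in np.ravel(p)]\ninvF=lambda P:(np.atleast_2d(P)-HO)@Rz(HY)' h.py
python3 - <<'E'
from h import *
np.set_printoptions(precision=1,suppress=True)
m.movel(L(F((0,-266,90))),rate=80)
print(m.movel(L(F((0,-266,70))),rate=15,f_stop=4))
s=m.get_state();print(s['eef_pos'],s['contact_force'])
z=s['eef_pos'][2]+2.5
m.movel(L(F((0,-266,z))),rate=30)
print(m.movel(L(F((0,-182,z))),rate=40,f_stop=10))
s=m.get_state();print(invF(s['eef_pos']),s['contact_force'])
snap('scene','i1.png');snap('wrist','i1w.png')
E
```

```text
True
[533.5  29.1  73.5] [0.3 0.5 4.1]
False
[[   0.  -182.2   76. ]] [ 0.2 -0.5 -0.2]
```

View pics/i1w.png

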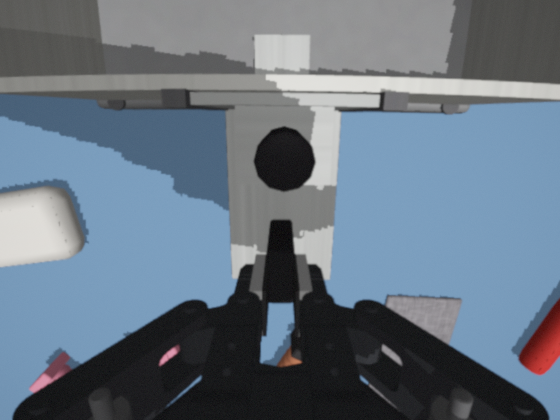

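```bash
python3 - <<'E'
from h import *
np.set_printoptions(precision=1,suppress=True)
d=snap('wrist')
for z in (142,148,154): print('knob',invF(px2w(d,[(284.5,158.5)],z)))
print('tip',invF(px2w(d,[(254,37),(310,37)],51)))
print(m.movel(L(F((0,-182,70))),rate=10,f_stop=4))
s=m.get_state();print(s['eef_pos'],s['contact_force'])
m.ungrasp()
s=m.get_state();print(s['opening'],s['contact_force'])
m.movel(L(F((0,-182,200))),rate=100)
m.close(20)
m.movel(L(F((0,-150,215))),rate=120)
d=snap('wrist','j1.png')
print(m.pinpoint('blade_tip','wrist'),m.pinpoint('gate_knob','wrist'),m.pinpoint('blade','wrist'))
print(m.get_state()['t'])
E
```

```text
knob [[   1.4 -116.5  142. ]]
knob [[   1.3 -115.6  148. ]]
knob [[   1.3 -114.8  154. ]]
tip [[-14.6 -62.3  51. ]
 [ 16.2 -62.4  51. ]]
True
[520.2 112.6  74.2] [-0.7 -0.5  4.3]
85.00489251777334 [ 0.5 -0.2 -0.3]
[{'location': [500.9, 230.6, 42.6], 'score': 0.58}, {'location': [506.1, 172.7, 151.9], 'score': 0.24}] [{'location': [508.1, 174.1, 150.2], 'score': 0.96}] [{'location': [518.9, 109.2, 46.0], 'score': 0.88}]
20.2833
```

View pics/j1.png

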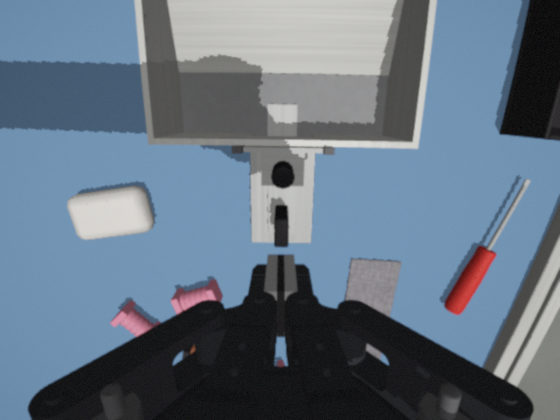

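```bash
python3 - <<'E'
from h import *
np.set_printoptions(precision=1,suppress=True)
m.movel(L(F((0.8,-115,180))),rate=80)
print(m.movel(L(F((0.8,-115,130))),rate=15,f_stop=10))
s=m.get_state();print(s['eef_pos'],s['contact_force'])
m.hold(0.5)
s=m.get_state();print(s['eef_pos'],s['contact_force'],s['t'])
m.movel(L(F((0.8,-115,200))),rate=60)
m.movel(L(F((0.8,-182,200))),rate=120)
m.ungrasp()
d=snap('wrist','k1.png')
print(m.pinpoint('gate_knob','wrist')); print(m.pinpoint('blade','wrist'))
snap('scene');print(m.pinpoint('gate_knob','scene'))
E
```

```text
False
[509.9 178.9 130. ] [-0.4  0.5  2. ]
[509.9 178.9 130. ] [-0.5  0.5  1.8] 25.0333
[{'location': [506.5, 170.6, 147.0], 'score': 0.95}]
[{'location': [518.1, 108.9, 48.1], 'score': 0.63}]
[{'location': [512.4, 175.6, 149.1], 'score': 0.59}]
```

View pics/k1.png

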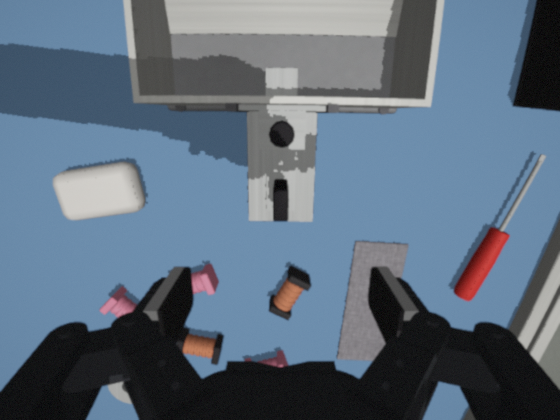

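```bash
python3 - <<'E'
from h import *
np.set_printoptions(precision=1,suppress=True)
d=snap('wrist')
im=cv2.cvtColor(d['img'],cv2.COLOR_RGB2BGR)
a=cv2.resize(im[60:230,190:390],None,fx=4,fy=4,interpolation=cv2.INTER_CUBIC)[:600]
cv2.imwrite('pics/l1.png',a)
d2=snap('scene');im=cv2.cvtColor(d2['img'],cv2.COLOR_RGB2BGR)
cv2.imwrite('pics/l2.png',cv2.resize(im[100:220,270:400],None,fx=5,fy=5,interpolation=cv2.INTER_CUBIC))
for z in (130,134,140,145,150): print(z,invF(px2w(d,[(282,133)],z)), w2px(d2,F((0.5,-114,z))))
E
```

```text
130 [[   1.6 -116.6  130. ]] [[319.  139.6]]
134 [[   1.6 -116.3  134. ]] [[319.1 138.4]]
140 [[   1.6 -116.   140. ]] [[319.2 136.6]]
145 [[   1.6 -115.7  145. ]] [[319.3 135.2]]
150 [[   1.6 -115.4  150. ]] [[319.4 133.6]]
```

View pics/l1.png

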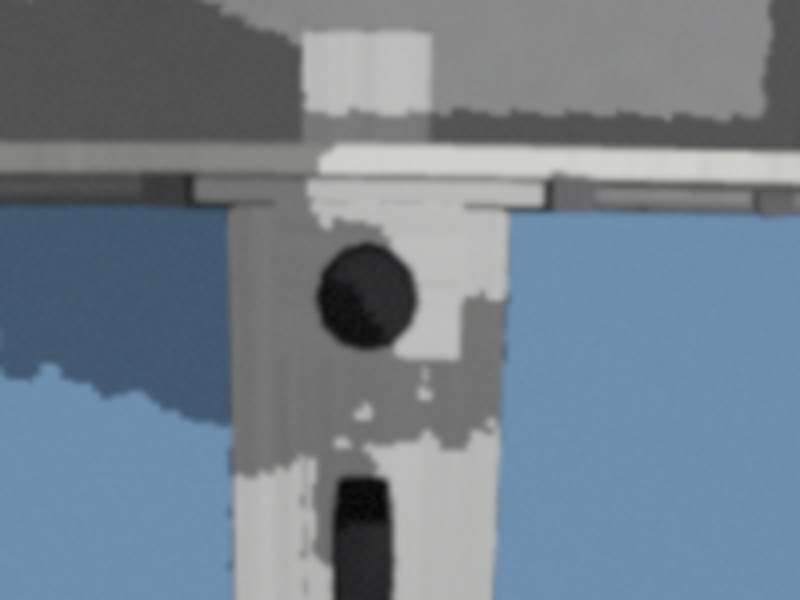

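View pics/l2.png

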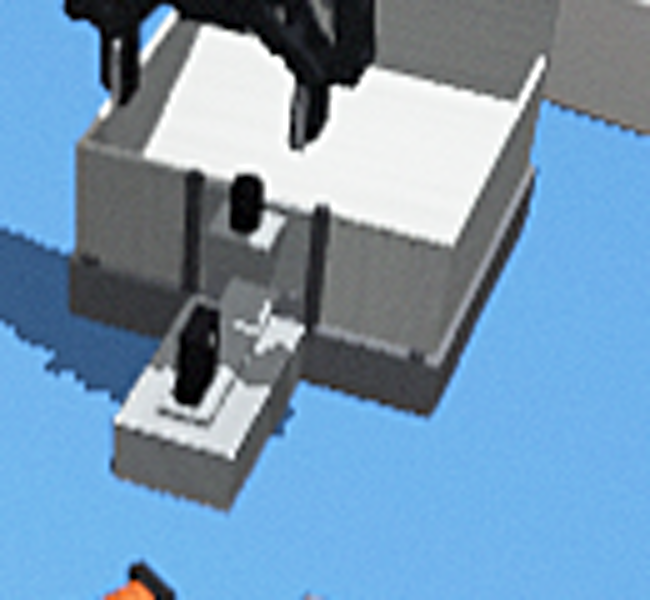

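```bash
python3 - <<'E'
import cv2,numpy as np
a=cv2.imread('pics/a_scene.png');b=cv2.imread('pics/i1.png')
from h import *
d=snap('scene');c=cv2.cvtColor(d['img'],cv2.COLOR_RGB2BGR)
x=[cv2.resize(i[120:185,295:345],None,fx=5,fy=8,interpolation=cv2.INTER_CUBIC) for i in (a,b,c)]
cv2.imwrite('pics/m1.png',np.hstack(x))
E
```

```text
(no output)
```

View pics/m1.png

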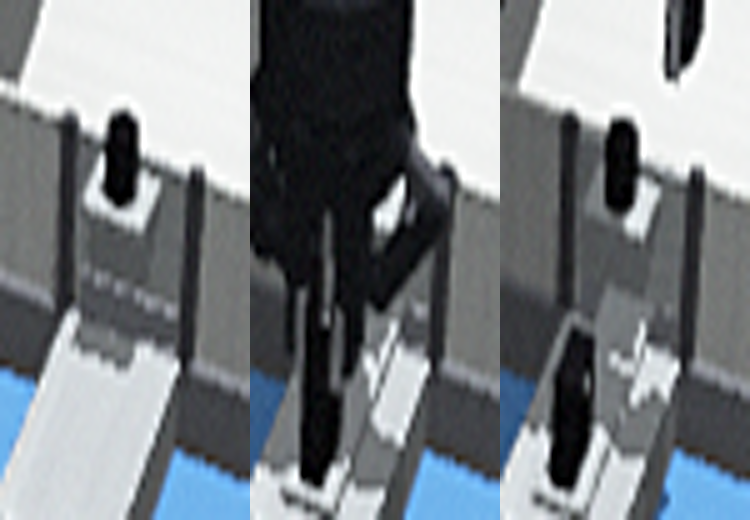

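```bash
python3 - <<'E'
from h import *
np.set_printoptions(precision=1,suppress=True)
m.close(60);print(m.get_state()['opening'])
m.movel(L(F((1.0,-115.5,180))),rate=120)
for z in (165,160,155,150,147,144,141,138,135):
    r=m.movel(L(F((1.0,-115.5,z))),rate=25,f_stop=10)
    s=m.get_state();print(z,r,s['eef_pos'],s['contact_force'],s['moment'])
    if r:break
d=snap('scene');c=cv2.cvtColor(d['img'],cv2.COLOR_RGB2BGR)
cv2.imwrite('pics/n1.png',cv2.resize(c[80:200,270:390],None,fx=5,fy=5,interpolation=cv2.INTER_CUBIC))
E
```

```text
-0.34977234109714556
165 False [510.2 178.4 165. ] [0.6 0.2 0.6] [-0. -0. -0.]
160 False [510.  178.3 159.8] [ 0.1 -0.1  0.5] [-0.  0. -0.]
155 False [509.9 178.3 154.7] [-0.2  0.4  0. ] [-0.1 -0.   0. ]
150 False [509.9 178.3 149.7] [-0.1 -0.3  0.1] [-0.  -0.   0.1]
147 False [510.  178.3 146.8] [0.7 0.4 0.9] [-0.  0.  0.]
144 False [510.  178.3 143.8] [0.2 0.  0.8] [ 0. -0. -0.]
141 False [510.  178.3 140.8] [0.7 0.4 0.2] [-0.1 -0.  -0. ]
138 False [510.  178.3 137.8] [0.1 0.9 0.3] [0.  0.  0.1]
135 False [510.  178.3 134.8] [-0.3 -0.5 -0.2] [ 0. -0. -0.]
```

View pics/n1.png

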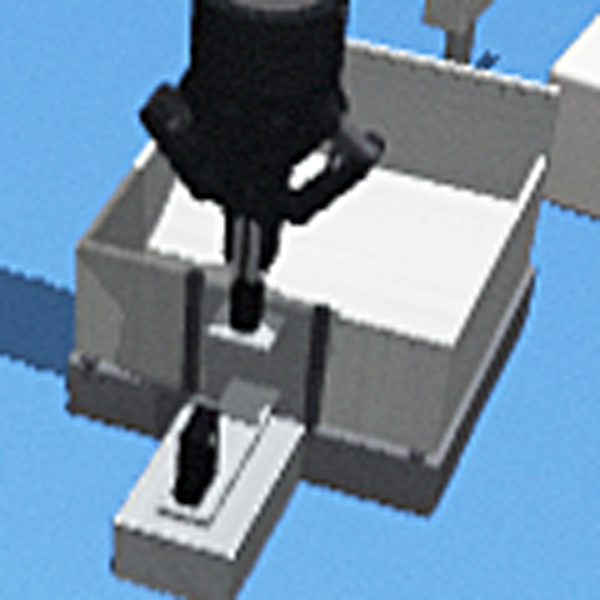

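```bash
python3 - <<'E'
from h import *
np.set_printoptions(precision=1,suppress=True)
for z in range(132,112,-1):
    r=m.movel(L(F((1.0,-115.5,z))),rate=15,f_stop=9)
    s=m.get_state();print(z,r,s['eef_pos'][2],s['contact_force'])
    if r or s['contact_force'][2]>9:break
d=snap('scene');c=cv2.cvtColor(d['img'],cv2.COLOR_RGB2BGR)
cv2.imwrite('pics/n2.png',cv2.resize(c[80:200,270:390],None,fx=5,fy=5,interpolation=cv2.INTER_CUBIC))
print(s['t'])
E
```

```text
132 False 131.84773091659088 [-0.1 -0.5 -1.4]
131 False 130.94283370039426 [ 0.1 -0.7  0.9]
130 False 129.98884701175058 [ 0.6 -0.3 -0.3]
129 False 129.0592774109735 [-1.1  0.6  0.1]
128 False 127.99220185138444 [-0.4 -0.6  0.9]
127 False 126.93739485375905 [-0.   0.1  1.3]
126 False 125.89082221158196 [-0.3  0.3  0. ]
125 False 124.89014211521985 [ 0.9 -0.6  0.8]
124 False 123.9087793386583 [1.1 0.4 0. ]
123 False 122.91786474977573 [ 1.1 -0.4  0.5]
122 False 121.92847231652925 [ 0.1 -1.1  0.5]
121 False 120.90122732444472 [-0.7 -1.1  0.4]
120 False 119.92103896987318 [ 0.1  0.8 -0.3]
119 False 118.90006353626018 [1.  1.5 0.8]
118 False 117.90086577123661 [-0.5  0.7  0.7]
117 False 116.90726498643245 [0.4 0.3 1.1]
116 False 115.91666990423496 [0.9 0.6 0. ]
115 False 115.80330087491187 [-1.8  0.2  5.8]
114 False 115.73428077755983 [-3.9 -1.3 13.3]
37.7667
```

View pics/n2.png

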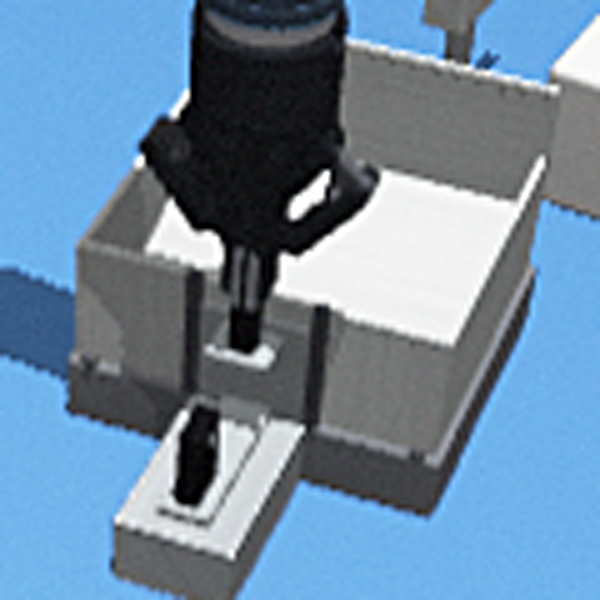

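```bash
python3 - <<'E'
from h import *
np.set_printoptions(precision=1,suppress=True)
s=m.get_state();p=np.array(s['eef_pos']);print(p,s['contact_force'],s['q'])
d=snap('scene');c=cv2.cvtColor(d['img'],cv2.COLOR_RGB2BGR).copy()
def big(P): return (w2px(d,P)[0]-[270,80])*5+2
c=cv2.resize(c[80:200,270:390],None,fx=5,fy=5,interpolation=cv2.INTER_CUBIC)
for dz,col in ((0,(0,0,255)),(18,(0,255,0)),(-8,(255,0,255))):
    cv2.circle(c,tuple(int(v) for v in big(p+[0,0,dz])),3,col,-1)
cv2.imwrite('pics/n3.png',c)
print(m.pinpoint('gate_knob','scene'))
E
```

```text
[510.3 178.4 115.7] [-3.9 -1.9 11.9] [-60.1  21.   43.1 113.  -17.9  53.1   1.5]
[{'location': [513.6, 178.1, 135.2], 'score': 0.92}, {'location': [439.8, -132.6, 18.8], 'score': 0.73}]
```

View pics/n3.png

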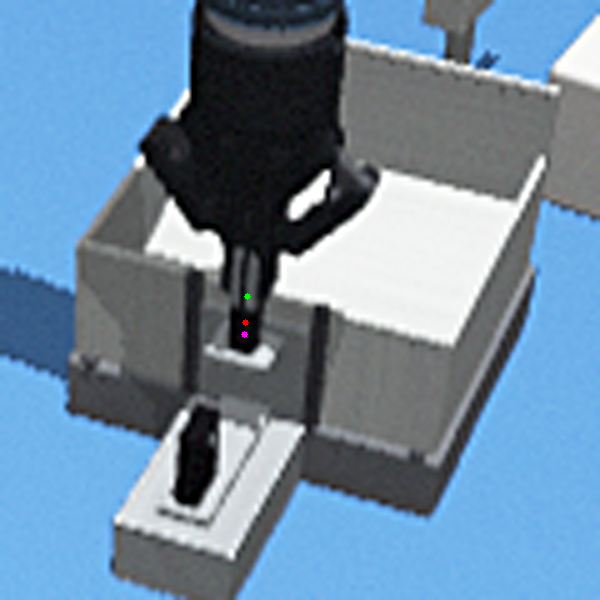

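```bash
python3 - <<'E'
from h import *
np.set_printoptions(precision=1,suppress=True)
m.movel(L(F((1,-115.5,200))),rate=80)
m.movel(L(F((0,-182,200))),rate=120)
m.ungrasp()
d=snap('wrist','o1.png');print(m.pinpoint('gate_knob','wrist'));print(m.pinpoint('blade','wrist'));print(m.pinpoint('blade_tip','wrist'))
m.movel(L(F((0,-182,100))),rate=120)
print(m.movel(L(F((0,-182,60))),rate=50,f_stop=8))
d=snap('scene','o2.png')
print(m.get_state()['eef_pos'],m.get_state()['contact_force'],m.get_state()['t'])
c=cv2.cvtColor(d['img'],cv2.COLOR_RGB2BGR)
cv2.imwrite('pics/o3.png',cv2.resize(c[80:220,250:390],None,fx=4,fy=4,interpolation=cv2.INTER_CUBIC))
E
```

```text
[{'location': [506.7, 173.6, 135.1], 'score': 0.6}]
[{'location': [518.2, 107.9, 45.3], 'score': 0.9}, {'location': [506.7, 172.1, 134.4], 'score': 0.49}]
[{'location': [502.0, 229.1, 44.7], 'score': 0.98}, {'location': [672.2, -35.7, 2.0], 'score': 0.24}]
False
[520.3 112.6  60.3] [-0.5 -0.7  0.2] 42.8167
```

View pics/o1.png

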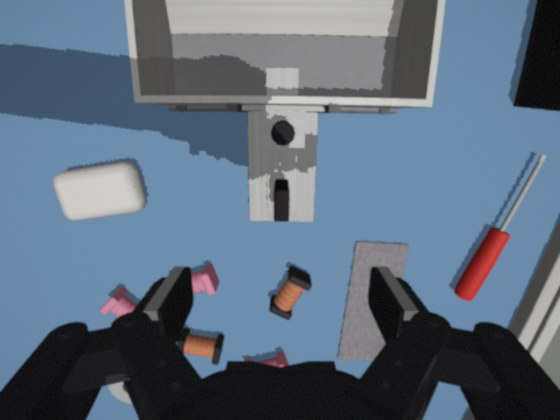

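View pics/o3.png

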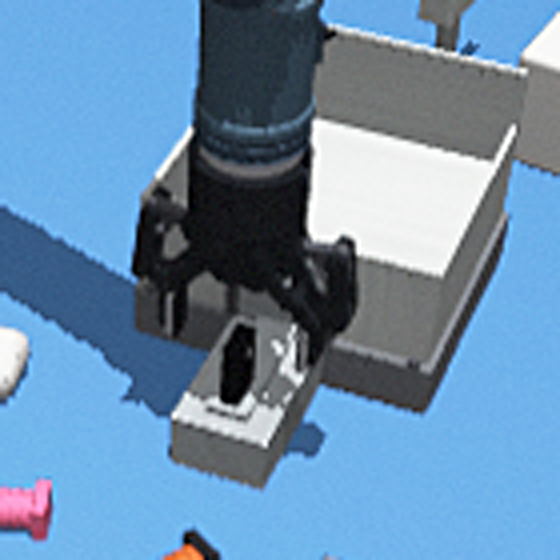

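```bash
python3 - <<'E'
from h import *
np.set_printoptions(precision=1,suppress=True)
m.close(60);s=m.get_state();print(s['opening'],s['contact_force'],s['eef_pos'])
m.movel(L(F((0,-262,60.3))),rate=40)
s=m.get_state();print(s['opening'],s['contact_force'],invF(s['eef_pos']))
m.movel(L(F((0,-290,60.3))),rate=60)
m.movel(L(F((0,-290,120))),rate=80)
snap('wrist','p1.png');snap('scene','p1s.png')
for n in('blade','blade_tip','gate_knob'):print(n,m.pinpoint(n,'scene')[:1],m.pinpoint(n,'wrist')[:1])
print(m.get_state()['t'])
E
```

```text
12.885193774901225 [0.2 0.5 0.7] [520.3 112.7  60.2]
13.156674523200397 [-0.   0.4  1. ] [[  -0.1 -262.1   60.2]]
blade [{'location': [540.7, 3.3, 103.9], 'score': 0.74}] [{'location': [534.8, 3.1, 106.1], 'score': 0.77}]
blade_tip [{'location': [519.0, 128.9, 108.7], 'score': 0.55}] [{'location': [520.1, 121.8, 104.1], 'score': 0.88}]
gate_knob [{'location': [511.2, 178.8, 134.3], 'score': 0.75}] []
47.5333
```

View pics/p1.png

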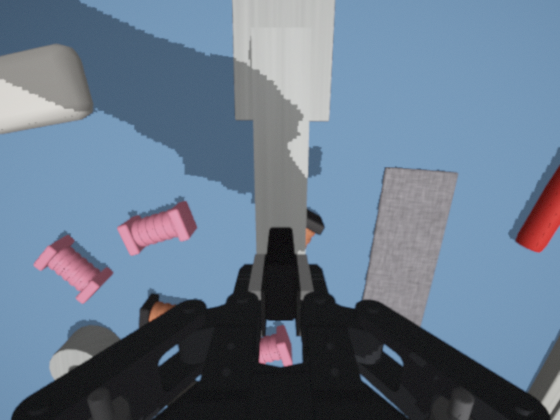

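View pics/p1s.png

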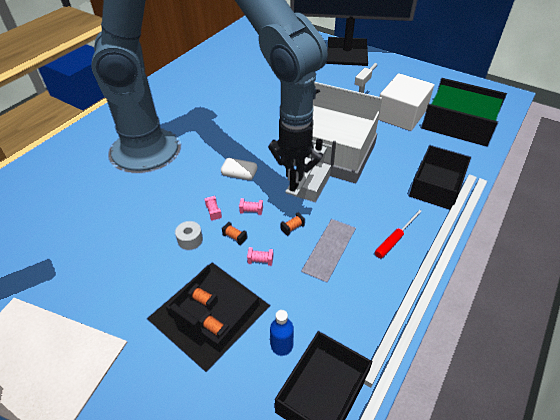

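```bash
python3 - <<'E'
from h import *
np.set_printoptions(precision=1,suppress=True)
o=[180,0,95.5]
m.movel([675,-86,120],o,rate=150)
m.movel([675,-86,30],o,rate=100)
print(m.movel([675,-86,14],o,rate=12,f_stop=4))
s=m.get_state();print(s['eef_pos'],s['contact_force'])
m.ungrasp();m.movel([675,-86,200],o,rate=150)
d=snap('wrist','q1.png');im=cv2.cvtColor(d['img'],cv2.COLOR_RGB2BGR).copy()
for n in ('blade','blade_tip','pad'):print(n,m.pinpoint(n,'wrist')[:1])
# chokes
d=snap('top','q1t.png')
for c in('wrist','top'):
  print(c,[(np.round(x['location']),round(x['score'],2)) for x in m.pinpoint('choke3',c)])
for r in m.regions_of('choke3','top'):
    k=max(cv2.findContours(r['region'].astype(np.uint8),0,2)[0],key=cv2.contourArea)
    rc=cv2.minAreaRect(px2w(d,k.reshape(-1,2),22)[:,:2].astype(np.float32)); print(rc)
print(m.get_state()['t'])
E
```

```text
True
[675.1 -85.9  19.3] [ 0.6 -0.1  4.5]
blade [{'location': [649.7, -101.3, 7.9], 'score': 0.86}]
blade_tip [{'location': [649.5, 18.4, 2.9], 'score': 0.61}]
pad [{'location': [668.3, -35.1, -0.6], 'score': 0.56}]
wrist [(array([345., -93.,  15.]), 0.97), (array([ 446., -136.,   11.]), 0.63), (array([426., -33.,  13.]), 0.55), (array([ 541., -161.,   11.]), 0.55), (array([ 569., -371.,   22.]), 0.52)]
top [(array([ 570., -371.,   23.]), 0.94), (array([ 544., -160.,   16.]), 0.84), (array([ 448., -133.,   15.]), 0.74), (array([344., -91.,  14.]), 0.72), (array([ 502., -328.,   26.]), 0.6), (array([426., -31.,  16.]), 0.52)]
((502.6000671386719, -325.57293701171875), (60.055179595947266, 34.345890045166016), 0.6185640692710876)
((569.4530029296875, -366.84228515625), (34.37803649902344, 60.420616149902344), 85.29585266113281)
((446.1643371582031, -132.33326721191406), (29.350317001342773, 60.80375289916992), 88.32986450195312)
((429.99481201171875, -36.4736328125), (62.43186569213867, 31.22295570373535), 24.91002655029297)
((544.065185546875, -157.55418395996094), (58.92870330810547, 27.43351173400879), 26.03433609008789)
((346.907470703125, -92.88986206054688), (32.43080520629883, 61.62969970703125), 51.90906524658203)
((508.3269348144531, 202.21231079101562), (69.5270767211914, 41.423606872558594), 6.6315813064575195)
53.1833
```

View pics/q1.png

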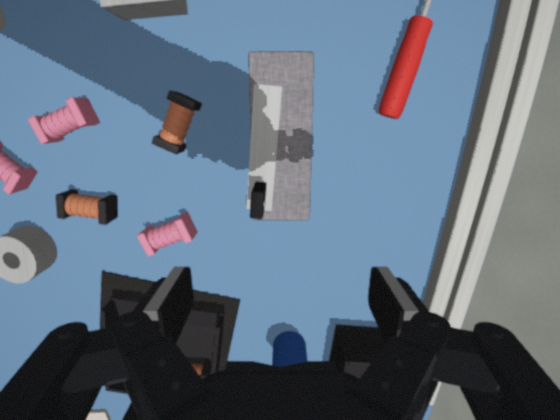

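View pics/q1t.png

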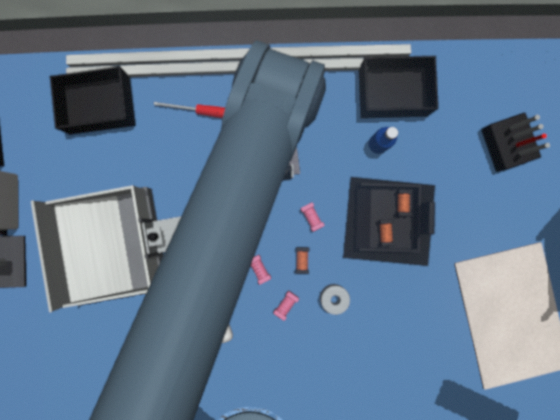

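```bash
cat >> h.py <<'E'
def orange(d,z=24):
    hsv=cv2.cvtColor(d['img'],cv2.COLOR_RGB2HSV)
    mk=cv2.inRange(hsv,(4,110,60),(18,255,255))
    n,lab,st,ce=cv2.connectedComponentsWithStats(mk)
    out=[]
    for i in range(1,n):
        if st[i,4]<40: continue
        ys,xs=np.where(lab==i)
        P=px2w(d,np.c_[xs,ys],z)[:,:2].astype(np.float32)
        rc=cv2.minAreaRect(P); w,h=rc[1];a=rc[2]+(90 if h>w else 0)
        out.append((np.round(ce[i]),st[i,4],np.round(rc[0],1),np.round(rc[1],1),round(a,1)))
    return out
E
python3 - <<'E'
from h import *
d=snap('wrist')
for o in orange(d):print(o)
m.move_ptp([545,-75,200],[180,0,72])
d=snap('wrist','r1.png')
for o in orange(d):print(o)
print([(np.round(x['location']),round(x['score'],2)) for x in m.pinpoint('choke3','wrist')])
E
```

```text
(array([175., 123.]), np.int32(885), array([555.5, -27.3]), array([42. , 25.2]), 72.0)
(array([ 81., 205.]), np.int32(672), array([ 443.9, -128.6]), array([26.2, 45.9]), 178.7)
(array([197., 368.]), np.int32(80), array([ 581.6, -358.5]), array([12.7, 19.8]), 90.3)
(array([275., 143.]), np.int32(817), array([554. , -26.4]), array([40.9, 24. ]), 71.1)
(array([216., 254.]), np.int32(619), array([ 444.2, -129.3]), array([25.8, 43.1]), 175.4)
(array([305., 358.]), np.int32(283), array([ 500.8, -313.7]), array([20.1, 41.3]), 171.6)
(array([357., 369.]), np.int32(291), array([ 568.3, -354.4]), array([35.1, 32. ]), 37.5)
[(array([ 503., -321.,   22.]), 0.87), (array([428., -36.,  14.]), 0.85), (array([ 445., -135.,   13.]), 0.78), (array([554., -26.,  15.]), 0.75), (array([ 542., -157.,   12.]), 0.74), (array([ 569., -370.,   20.]), 0.7), (array([345., -90.,  14.]), 0.57)]
```

View pics/r1.png

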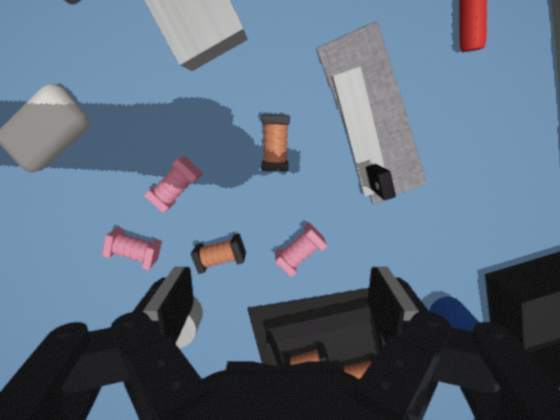

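```bash
python3 - <<'E'
from h import *
np.set_printoptions(precision=1,suppress=True)
m.movel([554.6,-26.6,60],[180,0,72],rate=150)
print(m.movel([554.6,-26.6,-5],[180,0,72],rate=50,f_stop=5))
s=m.get_state();print(s['eef_pos'],s['contact_force'])
d=snap('scene','s1.png');c=cv2.cvtColor(d['img'],cv2.COLOR_RGB2BGR)
cv2.imwrite('pics/s2.png',cv2.resize(c[130:270,220:360],None,fx=4,fy=4,interpolation=cv2.INTER_CUBIC))
E
```

```text
False
[555.  -26.6  -4.6] [0.3 0.3 1.5]
```

View pics/s2.png

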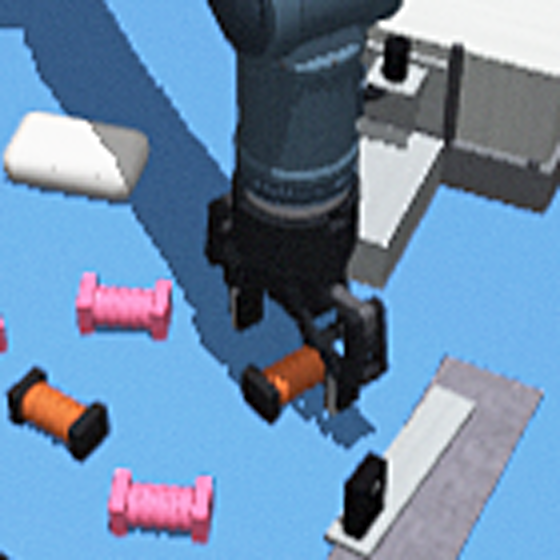

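```bash
python3 - <<'E'
from h import *
np.set_printoptions(precision=1,suppress=True)
m.close(50);s=m.get_state();print(s['opening'],s['contact_force'],s['eef_pos'])
m.movel([555,-26.6,120],rate=120)
s=m.get_state();print(s['opening'],s['contact_force'],s['t'])
snap('wrist','t1.png')
d=snap('top')
for n in('tray','tray_handle','tray_lip'):print(n,m.pinpoint(n,'top')[:1])
print(orange(d))
E
```

```text
28.43066218527125 [-0.4  1.1  2.8] [555.1 -26.7  -4.7]
28.944081676654207 [ 0.3 -0.4 -0.9] 58.3083
tray [{'location': [535.1, -345.3, 3.1], 'score': 0.9}]
tray_handle [{'location': [531.8, -404.7, 99.0], 'score': 0.74}]
tray_lip [{'location': [535.3, -260.7, 17.9], 'score': 0.83}]
[(array([404., 202.]), np.int32(188), array([ 570.5, -367.4]), array([25.1, 38.7]), 177.9), (array([386., 233.]), np.int32(190), array([ 503.8, -325.1]), array([22.7, 38.5]), 178.0), (array([302., 260.]), np.int32(150), array([ 446.3, -133.3]), array([18. , 38.2]), 178.3)]
```

View pics/t1.png

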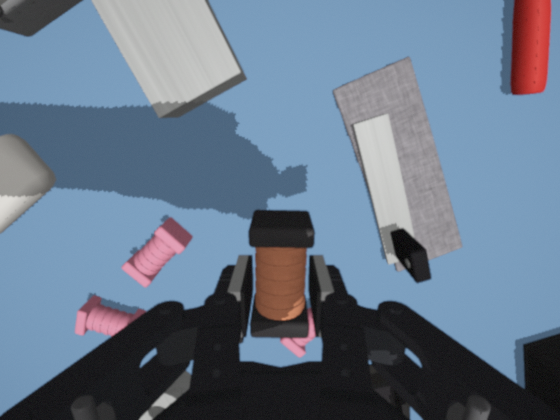

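```bash
python3 - <<'E'
from h import *
np.set_printoptions(precision=1,suppress=True)
o=[180,0,-2]
m.movel([555,-150,140],[180,0,35],rate=200)
m.movel([571,-321,130],o,rate=200)
print(m.movel([571,-321,16],o,rate=80,f_stop=8))
m.hold(0.2);m.ungrasp();m.movel([571,-321,150],rate=150)
m.movel([446,-131.5,150],[180,0,-2],rate=220)
d=snap('wrist','u1.png');print(orange(d))
d=snap('top','u1t.png');print(orange(d)); print(m.get_state()['t'])
E
```

```text
False
[(array([494.,  50.]), np.int32(1733), array([ 573.5, -322.4]), array([32. , 43.9]), 174.8), (array([542.,  56.]), np.int32(1701), array([ 570.3, -368.8]), array([35.4, 43.1]), 177.7), (array([486., 133.]), np.int32(1464), array([ 501.1, -325.3]), array([32.7, 41.6]), 179.5), (array([282., 199.]), np.int32(975), array([ 444.2, -131.9]), array([24.8, 40.4]), 177.9)]
[(array([384., 202.]), np.int32(188), array([ 574., -323.]), array([22.8, 38.7]), 178.0), (array([404., 203.]), np.int32(188), array([ 570.5, -368.5]), array([22.8, 38.8]), 177.9), (array([387., 232.]), np.int32(202), array([ 504.9, -326.3]), array([25. , 40.7]), 178.3)]
65.05
```

View pics/u1.png

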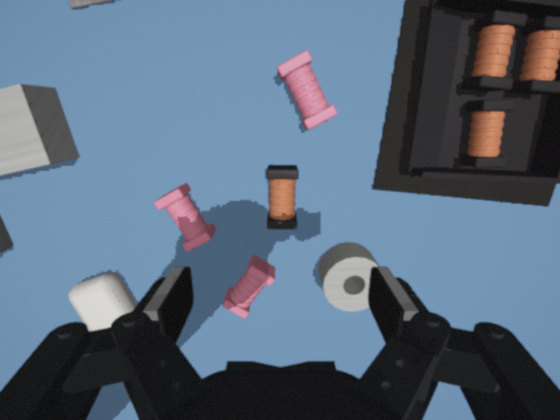

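View pics/u1t.png

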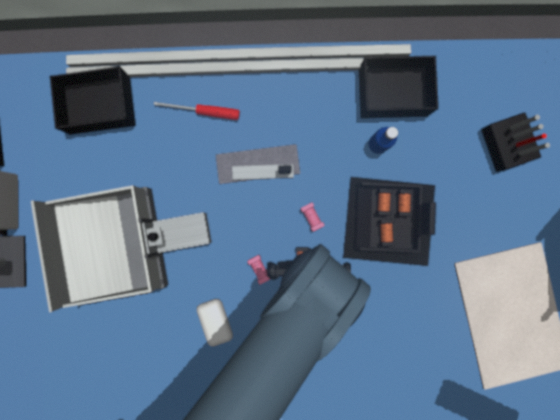

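```bash
python3 - <<'E'
from h import *
np.set_printoptions(precision=1,suppress=True)
o=[180,0,-2]
m.movel([445,-132.3,50],o,rate=150)
print(m.movel([445,-132.3,-5],o,rate=50,f_stop=5))
m.close(50);s=m.get_state();print(s['opening'],s['contact_force'],s['eef_pos'])
m.movel([445,-132.3,130],rate=140)
m.movel([504,-288,130],o,rate=200)
print(m.get_state()['opening'])
print(m.movel([504,-288,18],o,rate=80,f_stop=8))
m.hold(0.2);m.ungrasp();m.movel([504,-288,150],rate=150)
m.movel([500,-330,330],rate=220)
d=snap('wrist','v1.png');print(orange(d))
d=snap('top','v1t.png');print(orange(d)); 
for n in('tray','tray_handle','tray_lip'):print(n,m.pinpoint(n,'top')[:1],m.pinpoint(n,'wrist')[:1])
print(m.get_state()['t'])
E
```

```text
False
28.70489257895581 [0.7 0.7 3.1] [ 445.5 -132.5   -4.7]
28.75452188291099
False
[(array([275., 118.]), np.int32(522), array([ 570.9, -321.6]), array([26.7, 42.4]), 174.8), (array([306., 119.]), np.int32(529), array([ 567.5, -367.6]), array([26.4, 41.1]), 178.2), (array([256., 166.]), np.int32(480), array([ 501.6, -289.5]), array([26.3, 43.3]), 177.1), (array([284., 166.]), np.int32(478), array([ 499.4, -332.4]), array([26.3, 41.5]), 178.0)]
[(array([384., 202.]), np.int32(191), array([ 574.1, -321.9]), array([25. , 38.7]), 177.9), (array([404., 203.]), np.int32(190), array([ 570.5, -369.7]), array([25.1, 38.7]), 177.9), (array([371., 232.]), np.int32(202), array([ 505.9, -292.3]), array([24.9, 40.7]), 178.1), (array([390., 233.]), np.int32(195), array([ 503.5, -334.2]), array([22.7, 38.5]), 178.0)]
tray [{'location': [536.5, -345.4, 1.8], 'score': 0.89}] [{'location': [534.3, -348.7, 3.7], 'score': 0.6}]
tray_handle [{'location': [532.4, -406.8, 98.5], 'score': 0.8}] [{'location': [528.0, -409.3, 98.5], 'score': 0.58}]
tray_lip [{'location': [535.9, -260.6, 17.4], 'score': 0.9}] [{'location': [541.7, -263.1, 23.4], 'score': 0.72}]
74.5417
```

View pics/v1.png

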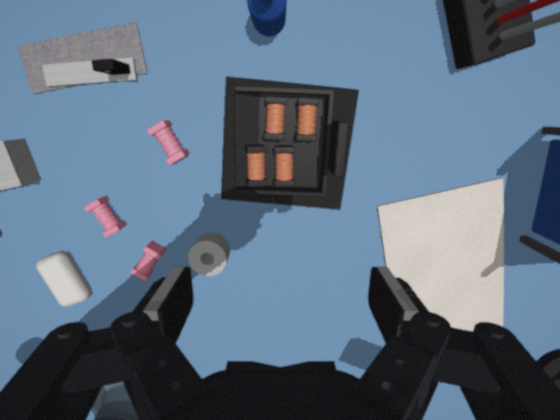

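View pics/v1t.png

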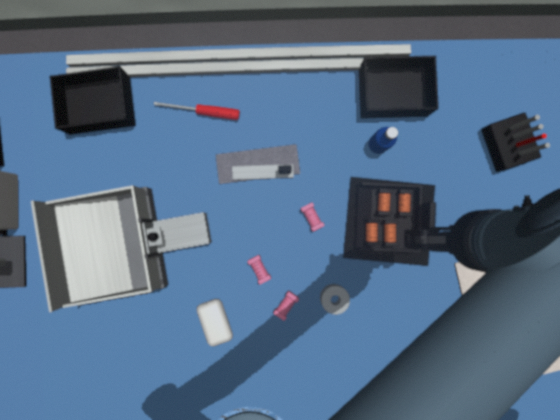

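```bash
python3 - <<'E'
from h import *
np.set_printoptions(precision=1,suppress=True)
m.move_ptp([531,-350,260],[180,0,178])
d=snap('wrist','w1.png')
im=cv2.cvtColor(d['img'],cv2.COLOR_RGB2BGR).copy()
T=frame([536,-344.5,3],-2.3)
im=overlay(im,d,[T([(-75,-55,40),(75,-55,40),(75,50,40),(-75,50,40)]),T([(-35,-69,95),(35,-69,95),(35,-55,95),(-35,-55,95)]),T([(-75,84,18),(75,84,18)])])
im=np.clip(im*1.6,0,255).astype(np.uint8)
cv2.imwrite('pics/w2.png',cv2.resize(im,None,fx=1.4,fy=1.4,interpolation=cv2.INTER_CUBIC))
for n in('tray','tray_handle','tray_lip'):print(n,m.pinpoint(n,'wrist')[:1])
print(m.get_state()['q'])
E
```

```text
tray [{'location': [531.2, -345.8, 6.1], 'score': 0.97}]
tray_handle [{'location': [529.7, -410.8, 97.8], 'score': 0.72}]
tray_lip [{'location': [541.4, -259.4, 20.3], 'score': 0.92}]
[  3.1  20.5  34.   91.9 -11.9  71.3 127.2]
```

View pics/w2.png

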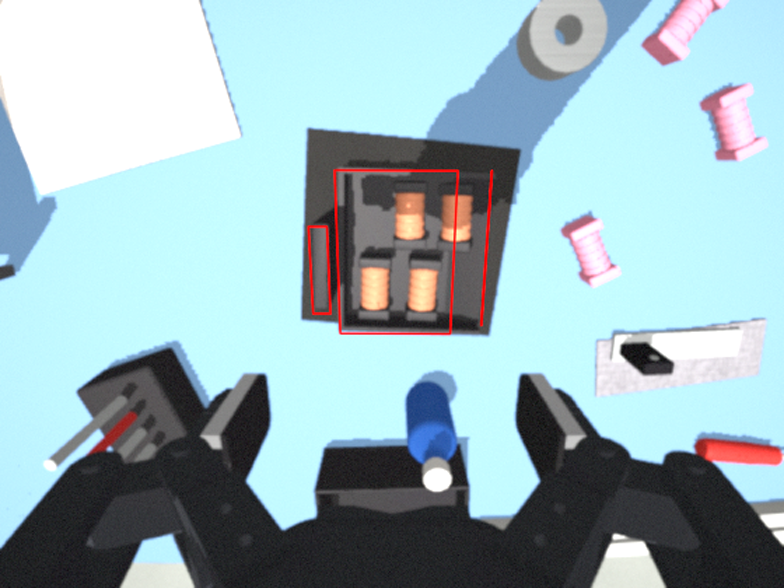

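```bash
python3 - <<'E'
from h import *
np.set_printoptions(precision=1,suppress=True)
o=[180,0,177.7]
m.movel([533,-406.5,140],o,rate=180)
print(m.movel([533,-406.5,42],o,rate=60,f_stop=8))
s=m.get_state();print(s['eef_pos'],s['contact_force'])
m.close(110);s=m.get_state();print(s['opening'],s['contact_force'])
m.movel([533,-406.5,60],rate=40)
s=m.get_state();print(s['opening'],s['contact_force'],s['moment'],s['q'])
snap('scene','x1.png')
# feasibility
from scipy.spatial.transform import Rotation as Ro
for psi in (9,15,20,30):
  for z in (150,165):
    for ly in (-40,-20):
      ok=[]
      for th in (0,20,40,60,72):
        Rt=Ro.from_euler('z',psi,degrees=True)*Ro.from_euler('x',-th,degrees=True)
        lip=F((0,ly,z+ (25 if th<30 else 0)))[0]
        tcp=lip+Rt.apply(np.array([0,-62,39.])-[0,84,18])
        rt=(Rt*Ro.from_euler('z',180,degrees=True)*Ro.from_euler('x',180,degrees=True)).as_euler('xyz',degrees=True)
        ok.append(m.solve_ik(L(tcp),L(rt)))
      print(psi,z,ly,[0 if q is None else 1 for q in ok], '' if ok[-1] is None else np.array(ok[-1]), '' if ok[0] is None else np.array(ok[0]))
E
```

```text
False
[ 533.3 -406.7   42.5] [-0.2  0.1 -0.6]
12.675811963133805 [-0.1 -0.4 -0.3]
12.992232154259336 [ 0.3 -0.5 -3.8] [-0.2 -0.   0. ] [ 12.1  36.2  29.4  95.8 -21.1  53.6 137.1]
9 150 -40 [1, 1, 1, 1, 1] [-84.4  45.3  45.1  90.1  28.4  97.4  54.8] [-39.1  10.4  25.4 110.   -5.1  60.8  87.4]
9 150 -20 [1, 1, 1, 1, 1] [-83.9  46.   43.4  87.9  28.2  99.5  54.4] [-40.2  10.5  24.3 109.8  -4.9  60.8  85.1]
9 165 -40 [1, 1, 1, 1, 1] [-82.9  43.1  42.6  89.7  30.7  99.4  54.2] [-39.2   9.4  25.4 109.1  -4.5  62.5  87. ]
9 165 -20 [1, 1, 1, 1, 1] [-82.4  43.8  40.9  87.4  30.4 101.3  53.8] [-40.3   9.5  24.3 108.9  -4.4  62.5  84.7]
15 150 -40 [1, 1, 1, 1, 1] [-82.3  39.9  37.2  93.8  35.6  95.9  51.2] [-38.4  12.2  25.2 108.   -5.9  61.1  94.2]
15 150 -20 [1, 1, 1, 1, 1] [-81.8  40.8  35.5  91.5  35.3  97.8  51. ] [-39.3  12.2  23.9 107.8  -5.6  61.1  91.8]
15 165 -40 [1, 1, 1, 1, 1] [-79.8  37.6  33.5  93.3  38.   98.3  50.6] [-38.5  11.2  25.2 107.1  -5.3  62.8  93.7]
15 165 -20 [1, 1, 1, 1, 1] [-79.5  38.6  32.   91.   37.6 100.1  50.4] [-39.4  11.3  23.9 106.9  -5.1  62.9  91.4]
20 15
[... 214 characters left out ...]
1.5  97.3]
20 165 -40 [1, 1, 1, 1, 1] [-75.6  33.5  24.7  96.3  44.1  98.   47.8] [-38.1  12.7  25.1 105.4  -6.   63.2  99.2]
20 165 -20 [1, 1, 1, 1, 1] [-75.5  34.7  23.4  94.   43.6  99.6  47.8] [-38.9  12.8  23.7 105.2  -5.7  63.2  96.9]
30 150 -40 [1, 1, 1, 1, 1] [-68.9  28.8  11.5 102.9  53.4  95.1  43.8] [-37.4  16.5  24.7 102.9  -7.7  62.2 110. ]
30 150 -20 [1, 1, 1, 1, 1] [-69.6  30.1  11.2 100.7  52.7  96.4  44.1] [-38.2  16.6  23.3 102.7  -7.3  62.3 107.7]
30 165 -40 [1, 1, 1, 1, 1] [-65.2  27.4   6.9 102.3  55.1  97.5  44.2] [-37.5  15.6  24.8 102.1  -7.2  63.9 109.6]
30 165 -20 [1, 1, 1, 1, 1] [-66.1  28.7   6.7 100.2  54.3  98.7  44.4] [-38.3  15.7  23.4 101.8  -6.9  63.9 107.4]
```

View pics/x1.png

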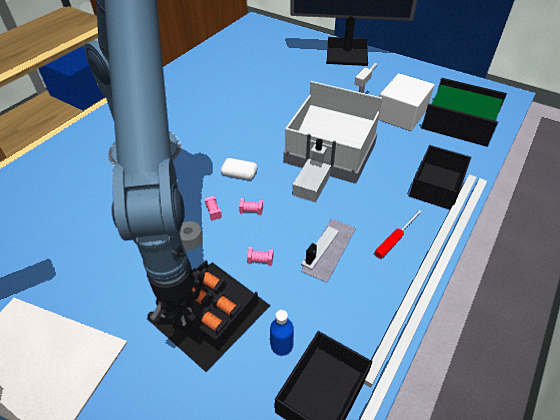

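```bash
cat >> h.py <<'E'
from scipy.spatial.transform import Rotation as Ro
def pour_pose(psi,th,lip):
    Rt=Ro.from_euler('z',psi,degrees=True)*Ro.from_euler('x',-th,degrees=True)
    tcp=F(lip)[0]+Rt.apply(np.array([0,-62,39.])-[0,84,18])
    rt=(Rt*Ro.from_euler('z',180,degrees=True)*Ro.from_euler('x',180,degrees=True)).as_euler('xyz',degrees=True)
    return L(tcp),L(rt)
E
python3 - <<'E'
from h import *
np.set_printoptions(precision=1,suppress=True)
m.movel([533,-406.5,225],rate=100)
m.movel([530,-200,230],[180,0,183],rate=130)
p,r=pour_pose(14,0,(0,-90,200)); m.movel(p,r,rate=120)
s=m.get_state();print(s['opening'],s['contact_force'],s['eef_pos'],s['q'],s['t'])
snap('scene','y1.png');snap('wrist','y1w.png');snap('top','y1t.png')
E
```

```text
13.037205045163933 [ 0.  -0.4 -3.6] [540.4  60.9 221.1] [-27.6  10.1  18.8 106.5  -3.6  64.   96.4] 87.0583
```

View pics/y1.png

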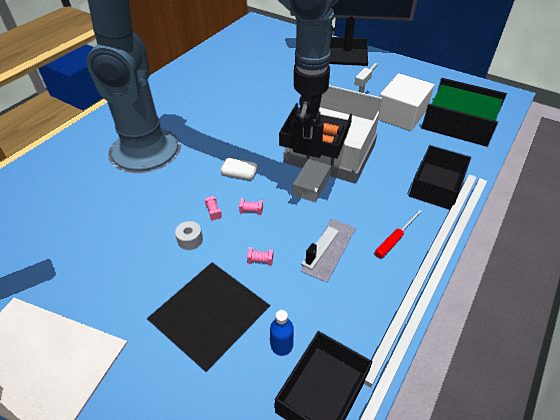

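View pics/y1t.png

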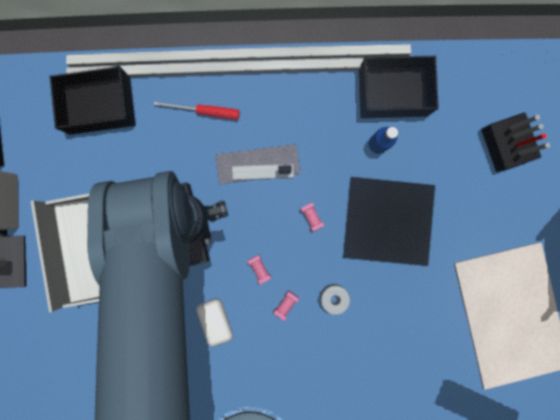

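```bash
python3 - <<'E'
from h import *
np.set_printoptions(precision=1,suppress=True)
d=snap('top')
P=px2w(d,[(350,178),(435,181),(429,264),(345,257)],3);print('mat',P.mean(0),P)
for th,lip in ((0,(0,-30,195)),(20,(0,-30,178)),(32,(0,-30,160)),(42,(0,-30,150))):
    p,r=pour_pose(14,th,lip); f=m.movel(p,r,rate=60,f_stop=25)
    m.hold(0.3)
    s=m.get_state();print(th,f,s['opening'],s['contact_force'],s['q'],s['t'])
    if f:break
snap('scene','z1.png')
E
```

```text
mat [ 532.1 -340.4    3. ] [[ 631.6 -251.2    3. ]
 [ 619.4 -449.     3. ]
 [ 427.7 -427.7    3. ]
 [ 449.7 -233.7    3. ]]
0 False 13.011548144395821 [ 0.5  0.3 -3.6] [-31.8  10.4  16.3 106.7  -3.2  63.4  89.7] 88.7083
20 False 12.825885070914891 [-0.8 -0.2 -3.4] [-43.3  11.2  14.2 104.2  17.5  71.2  68.1] 89.75
32 False 12.979479557411125 [ 1.2  0.6 -3.7] [-49.4  15.   12.9 102.5  26.6  77.6  58. ] 90.5167
42 False 12.633447243172363 [-0.6  0.3 -2.9] [-54.2  19.4  12.3 100.3  32.4  84.   51.8] 91.3
```

View pics/z1.png

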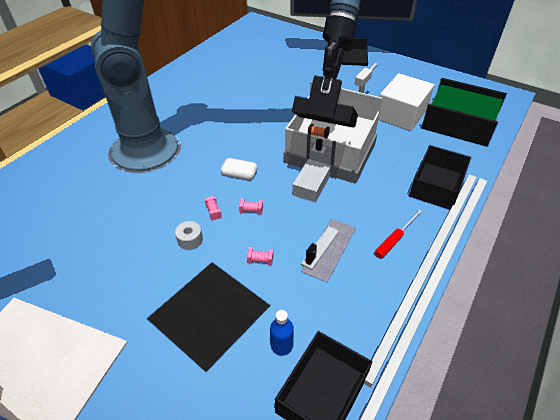

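```bash
python3 - <<'E'
from h import *
np.set_printoptions(precision=1,suppress=True)
for th,lip in ((52,(0,-28,148)),(62,(0,-25,148)),(72,(0,-25,148))):
    p,r=pour_pose(14,th,lip); f=m.movel(p,r,rate=50,f_stop=25)
    m.hold(0.4)
    s=m.get_state();print(th,f,s['opening'],s['contact_force'],s['q'],s['t'])
    if f:break
d=snap('scene','z2.png');c=cv2.cvtColor(d['img'],cv2.COLOR_RGB2BGR)
cv2.imwrite('pics/z3.png',cv2.resize(c[50:210,260:420],None,fx=4,fy=3.6,interpolation=cv2.INTER_CUBIC))
E
```

```text
52 False 12.88827826230963 [-0.6 -1.3 -2.8] [-58.7  24.6  12.1  97.2  36.9  91.4  47.4] 92.425
62 False 12.842419040393406 [-0.8 -0.5 -1.1] [-62.5  30.4  12.4  93.8  40.5  98.6  44.6] 93.5417
72 False 12.879965350135096 [-0.  -0.7 -1.4] [-65.7  36.6  13.1  90.6  43.8 105.3  43. ] 94.6083
```

View pics/z3.png

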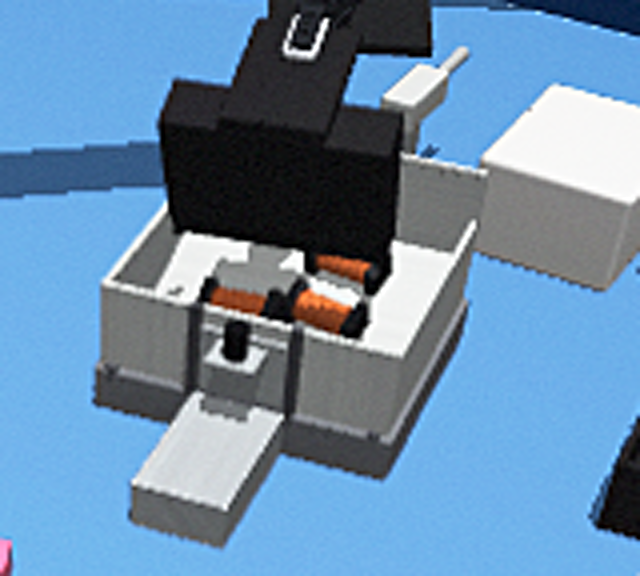

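```bash
python3 - <<'E'
from h import *
np.set_printoptions(precision=1,suppress=True)
for th,lip,rt in ((74,(0,-25,190),80),(40,(0,-50,210),100),(0,(0,-90,210),100)):
    p,r=pour_pose(14,th,lip); f=m.movel(p,r,rate=rt)
s=m.get_state();print(s['opening'],s['contact_force'],s['t'])
p,r=pour_pose(14,0,(0,-170,210));m.movel(p,r,rate=130)
d=snap('scene','A1.png');c=cv2.cvtColor(d['img'],cv2.COLOR_RGB2BGR)
cv2.imwrite('pics/A2.png',cv2.resize(c[70:210,260:400],None,fx=4.2,fy=4.2,interpolation=cv2.INTER_CUBIC))
d=snap('wrist','A3.png')
print([(np.round(x['location']),round(x['score'],2)) for x in m.pinpoint('choke3','scene')])
E
```

```text
12.557948548726973 [ 0.1  0.  -2.4] 97.9417
[(array([430., -37.,  17.]), 0.78), (array([ 542., -161.,   18.]), 0.74), (array([346., -93.,  13.]), 0.58), (array([509., 340.,  87.]), 0.54), (array([521., 295.,  75.]), 0.43)]
```

View pics/A1.png

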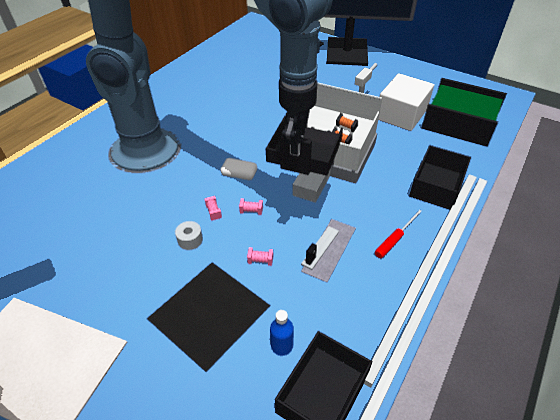

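View pics/A2.png

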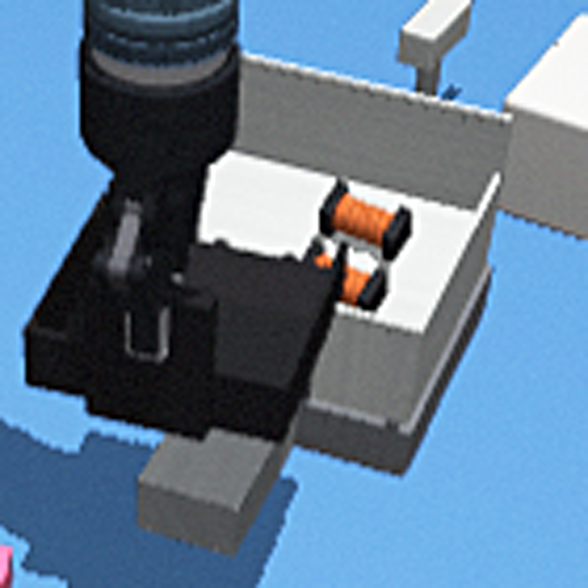

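```bash
python3 - <<'E'
from h import *
np.set_printoptions(precision=1,suppress=True)
m.movel([530,-200,230],[180,0,183],rate=150)
m.movel([531,-404.5,160],[180,0,177.7],rate=150)
m.hold(0.3);s=m.get_state();print(s['contact_force'],s['t'])
d=snap('scene','B1.png');c=cv2.cvtColor(d['img'],cv2.COLOR_RGB2BGR)
cv2.imwrite('pics/B2.png',cv2.resize(c[70:210,260:400],None,fx=4.2,fy=4.2,interpolation=cv2.INTER_CUBIC))
d=snap('top','B3.png');print(orange(d,70))
c=cv2.cvtColor(d['img'],cv2.COLOR_RGB2BGR)
cv2.imwrite('pics/B4.png',cv2.resize(c[170:320,20:220],None,fx=4,fy=4,interpolation=cv2.INTER_CUBIC))
E
```

```text
[ 0.3  0.5 -2.6] 102.125
[(array([105., 231.]), np.int32(207), array([524. , 292.8]), array([21.9, 41.2]), 179.0), (array([ 79., 236.]), np.int32(221), array([515.8, 350. ]), array([22. , 43.4]), 179.0), (array([116., 259.]), np.int32(211), array([463.8, 270.7]), array([42.9, 23.2]), 11.9), (array([132., 259.]), np.int32(215), array([463.1, 234.3]), array([42.3, 23.7]), 12.9)]
```

View pics/B1.png

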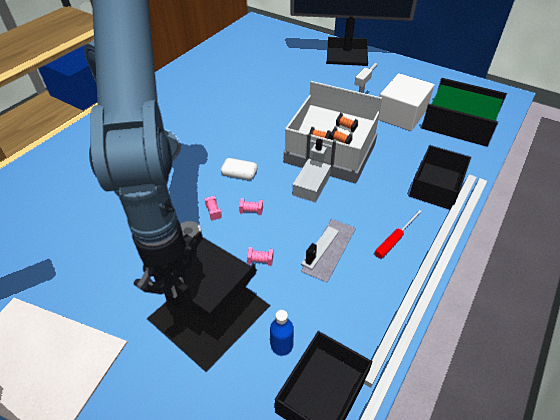

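View pics/B2.png

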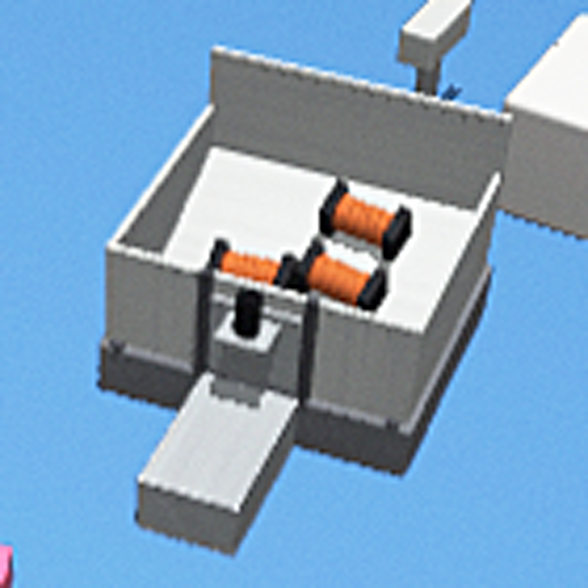

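View pics/B4.png

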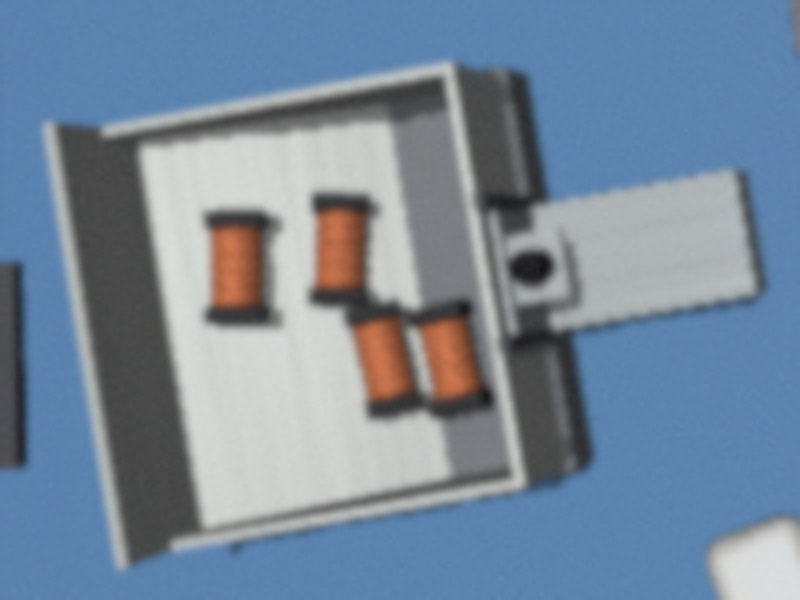

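```bash
python3 - <<'E'
from h import *
np.set_printoptions(precision=1,suppress=True)
o=[180,0,177.7]
m.movel([531,-404.5,60],o,rate=100)
print(m.movel([531,-404.5,36],o,rate=12,f_stop=3))
s=m.get_state();print(s['eef_pos'],s['contact_force'])
m.ungrasp();m.hold(0.2);m.movel([531,-404.5,200],rate=120)
m.move_ptp([470,-150,350],[180,0,120])
m.hold(0.3)
for c in('top','scene','wrist'):
    d=snap(c,f'C_{c}.png')
    for n in('tray','tray_handle','mat','blade','blade_tip','pad','gate_knob','hopper'):
        print(c,n,[(np.round(x['location'],0),round(x['score'],2)) for x in m.pinpoint(n,c)[:2]])
d=snap('top');print(orange(d,70));print(m.get_state()['t'])
E
```

```text
True
[ 531.1 -404.6   42.2] [ 0.8 -0.7  4.7]
top tray [(array([ 534., -344.,    2.]), 0.83)]
top tray_handle [(array([ 532., -404.,  100.]), 0.95), (array([799., 100.,  -1.]), 0.59)]
top mat [(array([463., 238.,  63.]), 0.39)]
top blade [(array([652., -97.,   3.]), 0.71)]
top blade_tip [(array([649.,  23.,   7.]), 0.92), (array([ 708., -322.,    1.]), 0.6)]
top pad [(array([672., -37.,   1.]), 0.98)]
top gate_knob [(array([510., 178., 135.]), 0.61)]
top hopper [(array([491., 291.,  -4.]), 0.64)]
scene tray [(array([ 533., -338.,    5.]), 0.82), (array([458., 272.,  67.]), 0.5)]
scene tray_handle [(array([ 528., -408.,  102.]), 0.66), (array([670., -36.,  -2.]), 0.24)]
scene mat []
scene blade [(array([ 656., -101.,    4.]), 0.74)]
scene blade_tip [(array([649.,  20.,   7.]), 0.67), (array([514., 177., 135.]), 0.19)]
scene pad [(array([514., 180., 135.]), 0.26)]
scene gate_knob [(array([509., 178., 136.]), 0.67)]
scene hopper [(array([489., 292.,  -3.]), 0.67), (array([514., 342.,  87.]), 0.66)]
wrist tray [(array([ 528., -346.,    5.]), 0.6)]
wrist tray_handle [(array([ 528., -406.,  100.]), 0.96)]
wrist mat []
wrist blade [(array([ 649., -100.,    6.]), 0.66), (array([803., 100.,   3.]), 0.48)]
wrist blade_tip [(array([647.,  19.,   5.]), 0.66)]
wrist pad [(array([669., -37.,   0.]), 0.69)]
wrist gate_knob []
wrist hopper []
[(array([105., 231.]), np.int32(208), array([523. , 292.8]), array([21.9, 43.3]), 179.0), (array([ 79., 236.]), np.int32(222), array([515.8, 350. ]), array([22. , 43.4]), 179.0), (array([116., 259.]), np.int32(211), array([463.6, 270.7]), array([43.4, 23.2]), 11.9), (array([132., 259.]), np.int32(213), array([463. , 234.4]), array([42.3, 23.5]), 11.4)]
110.2667
```

View pics/C_scene.png

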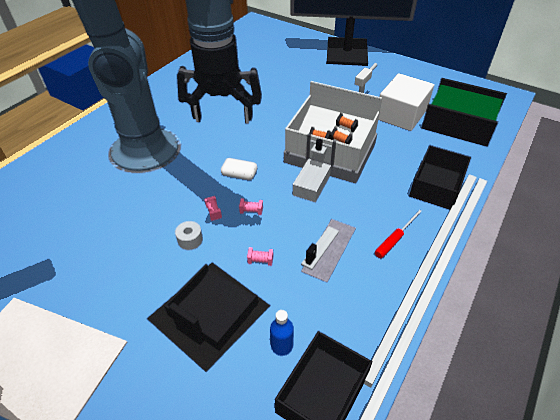

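View pics/C_top.png

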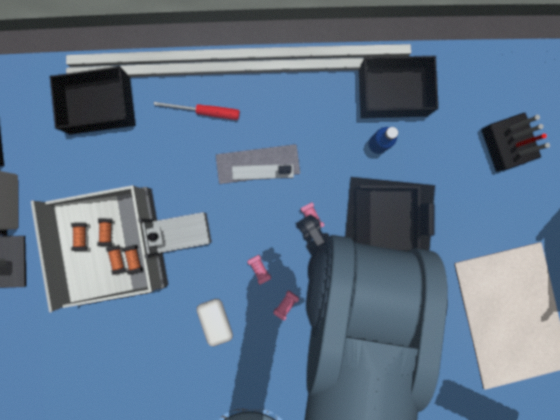

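View pics/C_wrist.png

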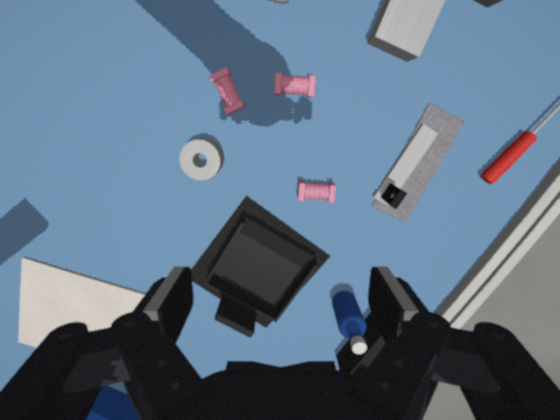

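```bash
python3 -c "
from h import *
m.sign_off()"
```

```text
the job is handed in; nothing more can be done
```

The job is done and handed in at about 110 s of the 210 s allowed. My checks beforehand showed every end condition met. No verdict is reported, so I can't confirm the result.

**Gate:** I laid the blade on the tongue with its tip about 62 mm behind the front edge of the hopper, which is inside it and under the gate. I then released it and pressed the gate down to a hard stop. The knob top reads about 135 mm, where 134 mm matches a 6 mm gap. It read the same after I drew the blade out and again at the end.

**Chokes:** Two copper chokes were loose on the bench. I put both in the tray and tipped all four into the hopper, where the last pictures show them at rest. I left the three pink look-alikes alone.

**Tray:** It is empty and upright on its mat, within about 10 mm of the mat's centre.

**Bystanders:** The bottle, solder reel and screwdriver look unmoved in the last pictures.

Some things did not go to plan or did not agree:
- **First gate press:** It fell short. The fingertips turned out to be about 18 mm behind the reported TCP instead of 8 mm ahead of it, so I pressed again lower and worked the later grasps to that.
- **Blade position:** After I released it on the pad, the blade was found about 3 cm away, probably from the announced knock. I left it there: handle about 65 mm and tip about 61 mm from the pad's centre, and about 6° off its line. It looks flat, but its rear corner overhangs the pad edge by a few mm.
- **Tray weight:** With the tray empty the wrist force read 2.4 to 2.6 N against about 1.8 N expected. The pictures show nothing left in it.

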